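# Load the reagent carrier and lock it with its bar

## Task

Load the reagent carrier for transport: for every reagent bottle out on the open worktop (not those at the back under the shelf), lift one tray off the nested stack (one at a time, without dragging up the tray beneath), set it level and centred across the carrier's two narrow raised rails, between the end plates, with a bottle standing upright inside it. Then thread the orange-handled locking bar through the bores of both end plates, over the bottles, until its handle is home against the end plate; leave the surplus trays in their stack.

Things in the scene. Friction and masses are not known exactly. Their poses are not given: they have to be found in the camera images.
- rails_mid (a point): Fixed metal carrier, base 100 x 290 mm. Point: middle of the carrier, at the height of the rail tops, 45 mm over the worktop; z up, y along the rails. Two rails 8 mm wide run along y, centred at x = -17 and +17 mm. End plates 252 mm apart inside, 8 mm thick, 46 mm wide, 145 mm tall from the worktop; between them three trays fit side by side, at y = -72, 0 and 72 mm.
- bore_near (a point): Centre of the round bore, 16 mm in diameter, on the outer face of the end plate on the -y side of the carrier, 127 mm above the worktop; the bores are countersunk by 1.5 mm on their -y faces. y points along the bore axis into the carrier.
- bore_far (a point): Centre of the equal bore on the outer face of the +y end plate, 268 mm farther along y from bore_near, on the same axis.
- bar_handle (a point): Locking bar: shaft 12 mm thick, 282 mm long, last 14 mm tapered to 5 mm, on an orange handle block 55 x 26 x 36 mm (x, y, z) too big for the bores. Point: centre of the block, on the shaft axis, 18 mm over the worktop as it lies; x from handle along the shaft (shaft from x = 27.5 to 309.5 mm), z up. About 360 g, balanced within the handle, so it lies and is carried level.
- bar_mid (a point): Point on the shaft axis 161.5 mm from the handle's centre; it lies midway between the end plates when the bar is fully home. Axes as bar_handle.
- bar_tip (a point): The tip of the shaft, 309.5 mm from the handle's centre.
- tray_1_mid (a point): Nesting tray, blue, open top, 36 mm high, 70 g. Top 16 mm: upright-sided skirt, 68 mm square outside; below, walls taper to a 46.6 mm square floor (inside 42 mm, mouth 57 mm, 2.5 mm thick). Nested trays sit 16 mm apart, skirt on skirt, 1 mm play: fingers below the top 16 mm also take the next tray. Point: on the axis half-way up; z up, x, y square to the sides. The bottom of the stack, on the worktop; always surplus.
- tray_2_mid (a point): Nesting tray, white, open top, 36 mm high, 70 g. Top 16 mm: upright-sided skirt, 68 mm square outside; below, walls taper to a 46.6 mm square floor (inside 42 mm, mouth 57 mm, 2.5 mm thick). Nested trays sit 16 mm apart, skirt on skirt, 1 mm play: fingers below the top 16 mm also take the next tray. Point: on the axis half-way up; z up, x, y square to the sides. Second from below in the stack.
- tray_3_mid (a point): Nesting tray, blue, open top, 36 mm high, 70 g. Top 16 mm: upright-sided skirt, 68 mm square outside; below, walls taper to a 46.6 mm square floor (inside 42 mm, mouth 57 mm, 2.5 mm thick). Nested trays sit 16 mm apart, skirt on skirt, 1 mm play: fingers below the top 16 mm also take the next tray. Point: on the axis half-way up; z up, x, y square to the sides. Third from below.
- tray_4_mid (a point): Nesting tray, white, open top, 36 mm high, 70 g. Top 16 mm: upright-sided skirt, 68 mm square outside; below, walls taper to a 46.6 mm square floor (inside 42 mm, mouth 57 mm, 2.5 mm thick). Nested trays sit 16 mm apart, skirt on skirt, 1 mm play: fingers below the top 16 mm also take the next tray. Point: on the axis half-way up; z up, x, y square to the sides. The top of the stack.
- bottle_1_mid (a point): White reagent bottle with a blue cap, upright, 33 mm in diameter up to 50 mm, shoulder and cap 18 mm in diameter above, 68 mm high in all, 45 g. The point is on its axis 34 mm above its underside. May be absent (None).
- bottle_2_mid (a point): White reagent bottle with a red dropper cap, upright, 33 mm in diameter up to 50 mm, cap 16 mm in diameter above with a narrow nose, 67 mm high in all, 45 g. The point is on its axis 34 mm above its underside. May be absent (None).
- bottle_3_mid (a point): Amber reagent bottle with a black cap, upright, 33 mm in diameter up to 50 mm, shoulder and cap 18 mm in diameter above, 68 mm high in all, 45 g. The point is on its axis 34 mm above its underside. May be absent (None).

How it is judged:
On the way, in this order (a step that is already met when the one before it is completed fails the run):
1. every bottle stands upright in a tray of its own, each tray level across the rails (((x of tray_2_mid in the frame of rails_mid between -0.012 and 0.012 m and y of tray_2_mid in the frame of rails_mid between -0.1 and 0.1 m and z of tray_2_mid in the frame of rails_mid between 0.013 and 0.023 m and angle between tray_2_mid's own z axis and vertical below 0.1 rad and angle between bottle_1_mid's own z axis and vertical below 0.15 rad and horizontal distance between tray_2_mid and bottle_1_mid below 0.014 m and z of bottle_1_mid in the frame of rails_mid between 0.03 and 0.043 m) or (x of tray_3_mid in the frame of rails_mid between -0.012 and 0.012 m and y of tray_3_mid in the frame of rails_mid between -0.1 and 0.1 m and z of tray_3_mid in the frame of rails_mid between 0.013 and 0.023 m and angle between tray_3_mid's own z axis and vertical below 0.1 rad and angle between bottle_1_mid's own z axis and vertical below 0.15 rad and horizontal distance between tray_3_mid and bottle_1_mid below 0.014 m and z of bottle_1_mid in the frame of rails_mid between 0.03 and 0.043 m) or (x of tray_4_mid in the frame of rails_mid between -0.012 and 0.012 m and y of tray_4_mid in the frame of rails_mid between -0.1 and 0.1 m and z of tray_4_mid in the frame of rails_mid between 0.013 and 0.023 m and angle between tray_4_mid's own z axis and vertical below 0.1 rad and angle between bottle_1_mid's own z axis and vertical below 0.15 rad and horizontal distance between tray_4_mid and bottle_1_mid below 0.014 m and z of bottle_1_mid in the frame of rails_mid between 0.03 and 0.043 m)) and ((x of tray_2_mid in the frame of rails_mid between -0.012 and 0.012 m and y of tray_2_mid in the frame of rails_mid between -0.1 and 0.1 m and z of tray_2_mid in the frame of rails_mid between 0.013 and 0.023 m and angle between tray_2_mid's own z axis and vertical below 0.1 rad and angle between bottle_2_mid's own z axis and vertical below 0.15 rad and horizontal distance between tray_2_mid and bottle_2_mid below 0.014 m and z of bottle_2_mid in the frame of rails_mid between 0.03 and 0.043 m) or (x of tray_3_mid in the frame of rails_mid between -0.012 and 0.012 m and y of tray_3_mid in the frame of rails_mid between -0.1 and 0.1 m and z of tray_3_mid in the frame of rails_mid between 0.013 and 0.023 m and angle between tray_3_mid's own z axis and vertical below 0.1 rad and angle between bottle_2_mid's own z axis and vertical below 0.15 rad and horizontal distance between tray_3_mid and bottle_2_mid below 0.014 m and z of bottle_2_mid in the frame of rails_mid between 0.03 and 0.043 m) or (x of tray_4_mid in the frame of rails_mid between -0.012 and 0.012 m and y of tray_4_mid in the frame of rails_mid between -0.1 and 0.1 m and z of tray_4_mid in the frame of rails_mid between 0.013 and 0.023 m and angle between tray_4_mid's own z axis and vertical below 0.1 rad and angle between bottle_2_mid's own z axis and vertical below 0.15 rad and horizontal distance between tray_4_mid and bottle_2_mid below 0.014 m and z of bottle_2_mid in the frame of rails_mid between 0.03 and 0.043 m)) and ((x of tray_2_mid in the frame of rails_mid between -0.012 and 0.012 m and y of tray_2_mid in the frame of rails_mid between -0.1 and 0.1 m and z of tray_2_mid in the frame of rails_mid between 0.013 and 0.023 m and angle between tray_2_mid's own z axis and vertical below 0.1 rad and angle between bottle_3_mid's own z axis and vertical below 0.15 rad and horizontal distance between tray_2_mid and bottle_3_mid below 0.014 m and z of bottle_3_mid in the frame of rails_mid between 0.03 and 0.043 m) or (x of tray_3_mid in the frame of rails_mid between -0.012 and 0.012 m and y of tray_3_mid in the frame of rails_mid between -0.1 and 0.1 m and z of tray_3_mid in the frame of rails_mid between 0.013 and 0.023 m and angle between tray_3_mid's own z axis and vertical below 0.1 rad and angle between bottle_3_mid's own z axis and vertical below 0.15 rad and horizontal distance between tray_3_mid and bottle_3_mid below 0.014 m and z of bottle_3_mid in the frame of rails_mid between 0.03 and 0.043 m) or (x of tray_4_mid in the frame of rails_mid between -0.012 and 0.012 m and y of tray_4_mid in the frame of rails_mid between -0.1 and 0.1 m and z of tray_4_mid in the frame of rails_mid between 0.013 and 0.023 m and angle between tray_4_mid's own z axis and vertical below 0.1 rad and angle between bottle_3_mid's own z axis and vertical below 0.15 rad and horizontal distance between tray_4_mid and bottle_3_mid below 0.014 m and z of bottle_3_mid in the frame of rails_mid between 0.03 and 0.043 m))), for 0.2 s.
2. the bar passes through both bores with its handle home against an end plate (x of bar_mid in the frame of rails_mid between -0.006 and 0.006 m and y of bar_mid in the frame of rails_mid between -0.008 and 0.008 m and z of bar_mid in the frame of rails_mid between 0.075 and 0.089 m and angle between the x axis of bar_mid and the y axis of rails_mid, either way round below 0.04 rad), for 0.2 s.
At the end, for the whole second after the job is handed in: Each bottle present stands upright (0.15 rad) in a tray (centres within 14 mm) level (0.1 rad) on the rails, within 12 mm of their middle line; the bar lies through both bores, within 0.04 rad of their axis, handle within 8 mm of home; surplus trays are still in their stack (10 mm) (all of step 1 and all of step 2 and (horizontal distance between tray_2_mid and tray_1_mid below 0.01 m or (x of tray_2_mid in the frame of rails_mid between -0.012 and 0.012 m and y of tray_2_mid in the frame of rails_mid between -0.1 and 0.1 m and z of tray_2_mid in the frame of rails_mid between 0.013 and 0.023 m and angle between tray_2_mid's own z axis and vertical below 0.1 rad and angle between bottle_1_mid's own z axis and vertical below 0.15 rad and horizontal distance between tray_2_mid and bottle_1_mid below 0.014 m and z of bottle_1_mid in the frame of rails_mid between 0.03 and 0.043 m) or (x of tray_2_mid in the frame of rails_mid between -0.012 and 0.012 m and y of tray_2_mid in the frame of rails_mid between -0.1 and 0.1 m and z of tray_2_mid in the frame of rails_mid between 0.013 and 0.023 m and angle between tray_2_mid's own z axis and vertical below 0.1 rad and angle between bottle_2_mid's own z axis and vertical below 0.15 rad and horizontal distance between tray_2_mid and bottle_2_mid below 0.014 m and z of bottle_2_mid in the frame of rails_mid between 0.03 and 0.043 m) or (x of tray_2_mid in the frame of rails_mid between -0.012 and 0.012 m and y of tray_2_mid in the frame of rails_mid between -0.1 and 0.1 m and z of tray_2_mid in the frame of rails_mid between 0.013 and 0.023 m and angle between tray_2_mid's own z axis and vertical below 0.1 rad and angle between bottle_3_mid's own z axis and vertical below 0.15 rad and horizontal distance between tray_2_mid and bottle_3_mid below 0.014 m and z of bottle_3_mid in the frame of rails_mid between 0.03 and 0.043 m)) and (horizontal distance between tray_3_mid and tray_1_mid below 0.01 m or (x of tray_3_mid in the frame of rails_mid between -0.012 and 0.012 m and y of tray_3_mid in the frame of rails_mid between -0.1 and 0.1 m and z of tray_3_mid in the frame of rails_mid between 0.013 and 0.023 m and angle between tray_3_mid's own z axis and vertical below 0.1 rad and angle between bottle_1_mid's own z axis and vertical below 0.15 rad and horizontal distance between tray_3_mid and bottle_1_mid below 0.014 m and z of bottle_1_mid in the frame of rails_mid between 0.03 and 0.043 m) or (x of tray_3_mid in the frame of rails_mid between -0.012 and 0.012 m and y of tray_3_mid in the frame of rails_mid between -0.1 and 0.1 m and z of tray_3_mid in the frame of rails_mid between 0.013 and 0.023 m and angle between tray_3_mid's own z axis and vertical below 0.1 rad and angle between bottle_2_mid's own z axis and vertical below 0.15 rad and horizontal distance between tray_3_mid and bottle_2_mid below 0.014 m and z of bottle_2_mid in the frame of rails_mid between 0.03 and 0.043 m) or (x of tray_3_mid in the frame of rails_mid between -0.012 and 0.012 m and y of tray_3_mid in the frame of rails_mid between -0.1 and 0.1 m and z of tray_3_mid in the frame of rails_mid between 0.013 and 0.023 m and angle between tray_3_mid's own z axis and vertical below 0.1 rad and angle between bottle_3_mid's own z axis and vertical below 0.15 rad and horizontal distance between tray_3_mid and bottle_3_mid below 0.014 m and z of bottle_3_mid in the frame of rails_mid between 0.03 and 0.043 m)) and (horizontal distance between tray_4_mid and tray_1_mid below 0.01 m or (x of tray_4_mid in the frame of rails_mid between -0.012 and 0.012 m and y of tray_4_mid in the frame of rails_mid between -0.1 and 0.1 m and z of tray_4_mid in the frame of rails_mid between 0.013 and 0.023 m and angle between tray_4_mid's own z axis and vertical below 0.1 rad and angle between bottle_1_mid's own z axis and vertical below 0.15 rad and horizontal distance between tray_4_mid and bottle_1_mid below 0.014 m and z of bottle_1_mid in the frame of rails_mid between 0.03 and 0.043 m) or (x of tray_4_mid in the frame of rails_mid between -0.012 and 0.012 m and y of tray_4_mid in the frame of rails_mid between -0.1 and 0.1 m and z of tray_4_mid in the frame of rails_mid between 0.013 and 0.023 m and angle between tray_4_mid's own z axis and vertical below 0.1 rad and angle between bottle_2_mid's own z axis and vertical below 0.15 rad and horizontal distance between tray_4_mid and bottle_2_mid below 0.014 m and z of bottle_2_mid in the frame of rails_mid between 0.03 and 0.043 m) or (x of tray_4_mid in the frame of rails_mid between -0.012 and 0.012 m and y of tray_4_mid in the frame of rails_mid between -0.1 and 0.1 m and z of tray_4_mid in the frame of rails_mid between 0.013 and 0.023 m and angle between tray_4_mid's own z axis and vertical below 0.1 rad and angle between bottle_3_mid's own z axis and vertical below 0.15 rad and horizontal distance between tray_4_mid and bottle_3_mid below 0.014 m and z of bottle_3_mid in the frame of rails_mid between 0.03 and 0.043 m)) and height (world z) of tray_1_mid below 0.025 m); the robot touches nothing.
It fails at once if tray 2 is dragged up off the stack with tray 1 still nested in it (both lifted more than 25 mm) (height (world z) of tray_1_mid above 0.043 m and distance between tray_1_mid and tray_2_mid below 0.04 m).
It fails at once if tray 3 is dragged up off the stack with tray 2 still nested in it (both lifted more than 25 mm) (height (world z) of tray_2_mid above 0.059 m and distance between tray_2_mid and tray_3_mid below 0.04 m).
It fails at once if tray 4 is dragged up off the stack with tray 3 still nested in it (both lifted more than 25 mm) (height (world z) of tray_3_mid above 0.075 m and distance between tray_3_mid and tray_4_mid below 0.04 m).
Of bottle_1, bottle_2, bottle_3 only 2 to 3 are there at a start; the rules pass over those that are not, and their reading is None.
At some moment in a run one of bar, tray_1 may be knocked a few centimetres aside while the robot is not near it.
It also fails if it takes over 210 s, if anything falls off the work surface, if the arm or the gripper's body presses on something with over 40 N, if the wrist force passes 120 N, or if a joint passes its speed limit or range.

## Robot

A 6-joint arm with a two-finger parallel gripper is mounted at the origin on a cart in front of the work surface, level with it; the furniture and walls round the work are solid. World frame = base frame: x ahead of the robot, y to its left, z up, the work surface at z = 0. Lengths are in m, angles in rad, forces in N, time in s.
With the tool pointing down it reaches from about 0.4 to 0.825 m from the base axis. Payload 7 kg.
Tool frame: the origin (TCP) lies at the very end of the fingers, on their centre line; the grasp point (between the pads) lies 19 mm behind it (arm.grip_point_offset is the distance from the TCP to the grasp point, in m); z points along the fingers, y is the line along which they close (so a half turn about z gives the same grasp; the last joint's range is limited). The gripper opens to 88 mm and grips with 3 to 60 N. Pads are 19 mm wide; open, the fingers measure 130 mm over their backs; the gripper's body (78 mm by 193 mm) begins 47 mm behind the grasp point.
Start: joints at [-1.048, 0.359, 0.012, 0, -1.224, -0.288], TCP at [0.157, -0.656, 0.227] pointing down, gripper open.
Joint ranges: [-3.07, 3.07], [-1.43, 2.12], [-1.02, 1.25], [-3.03, 1.67], [-3.05, -0], [-3.03, 3.03]. Speed limits (rad/s): [2.39, 2.39, 3.01, 3.14, 3.14, 3.14].

## Interface

Orientations are given as [roll, pitch, yaw] about the fixed x, y, z axes, in that order (R = Rz(yaw) Ry(pitch) Rx(roll)).
In Python, from station import arm, cams gives the robot as it stands.
- The arm moves only by the shell command python3 -m handwheel 'ROWS' [FORCE]. ROWS is JSON, a list that holds one entry, the list of rows, each a list of 7 numbers: the shift along the tool's x, y, z normalised to -1 to 1, where 1 is 0.08 m, then the turn, a rotation vector about the tool's x, y, z normalised to -1 to 1, where 1 is 0.5 rad, then the closure in counts, from 0 (fully open) to 255 (shut). In form: [[[x, y, z, wx, wy, wz, hand], ...]]. A call has 1 to 5 rows; each row is the pose to reach, as a shift and turn from the pose commanded when the call began, along the tool's axes at that moment; what a row does not reach only later rows make up. A row lasts 1/8 s, in which the tool goes at most 62.5 mm and 10.7 degrees, less where a joint would pass 70% of its speed; a pose out of reach is approached as far as the arm can. A call with a number of a shift or a turn outside -1 to 1 is refused whole. A call with a gripper value outside its range is refused whole. The fingers move at their own pace and stop on an object; FORCE is the grip in N (left out, the last holds). Time passes only in rows, so rows that repeat a pose let the fingers close. It gives the time, the measured TCP pose, the force, the opening and the grip force at its end, in the units of the state.
- arm.get_state(): the state, without advancing time (a new reading comes with each control period).
- cams.grab_frame(name): name is "side" or "top"; returns the picture (480x640x3 uint8, blue, green, red); there is no depth.
- cams.camera_info(name): a dict with "camera_matrix" (3x3 intrinsics, pixels), "R" (3x3) and "t" (3): a world point X has camera coordinates R X + t. Camera axes: x right, y down, z forward; pixel columns grow to the right and rows downward; lengths in m; the calibration is good to about 2 mm. A picture is of the moment at which its call begins. camera_info takes no time and is no camera call.
- arm.job_done(): hands the job in; it is judged then, once.
The state is a dict: "t": time; "q": joint angles; "qd": joint speeds; "joint_efforts": joint torques, N m; "eef_pos": TCP position; "ee_rot": TCP orientation; "force": force on the tool from outside, world axes, zero at the start; "moment": the same for the moment, N m; "width": finger opening in m; "gripper_force": force on a finger pad.
Only numpy, scipy, OpenCV 4.12 (cv2) and the standard library are available. Lean on these libraries where they do the work, as an engineer would, in place of code of your own. Each camera call takes 0.05 s, during which the arm holds its last target. There are 200 camera calls.

## Working session

There is one attempt and no reset: what is moved stays moved. The work goes in short steps, Python scripts to look and compute and a shell command to move; the robot and the scene stay as the last step left them, time stands still between calls to the robot, and variables do not carry over. Pictures are saved under pics/ and viewed, at most 14 in all, crops included, and the job is handed in when it is done.

```bash
ls; mkdir -p pics
python3 - <<'E'
from station import arm,cams
import cv2
print(arm.get_state())
for n in("side","top"):
    cv2.imwrite(f"pics/{n}0.png",cams.grab_frame(n)); i=cams.camera_info(n); print(n,i, -i["R"].T@i["t"])
print(arm.grip_point_offset)
E
```

```text
pics
{'t': 0.0, 'q': array([-1.04790220e+00,  3.59410199e-01,  1.10663494e-02, -3.65868575e-04,
       -1.22407732e+00, -2.88090848e-01]), 'qd': array([-0.00020213,  0.00136835, -0.00134044,  0.00029006,  0.00011706,
        0.00214409]), 'joint_efforts': array([ 8.39077416e-05, -5.82723105e+01,  2.93053025e+01,  6.99721992e+00,
        6.92199043e-03, -2.03359104e-04]), 'eef_pos': array([ 0.15690363, -0.65601619,  0.22560803]), 'ee_rot': array([ 3.13993704e+00, -1.31939024e-04, -2.90691388e+00]), 'force': array([0.42384833, 0.46966264, 0.03478561]), 'moment': array([ 0.00056058,  0.02110477, -0.00522587]), 'gripper_force': 0.0, 'width': 0.08813250219908869}
side {'camera_matrix': array([[440.71090351,   0.        , 321.28389907],
       [  0.        , 440.71090351, 246.29581265],
       [  0.        ,   0.        ,   1.        ]]), 'R': array([[-0.92695217, -0.37483186, -0.01614791],
       [-0.18512695,  0.49440324, -0.84928997],
       [ 0.32632451, -0.78426176, -0.52767964]]), 't': array([0.49966003, 0.20667172, 0.93898486])} [0.19500767 0.82151925 0.67907587]
top {'camera_matrix': array([[494.78294096,   0.        , 315.20973209],
       [  0.        , 494.78294096, 240.86857533],
       [  0.        ,   0.        ,   1.        ]]), 'R': array([[ 0.00527655, -0.99993463,  0.01014408],
       [-0.9984789 , -0.00582507, -0.05482665],
       [ 0.05488216, -0.00983936, -0.99844436]]), 't': array([-0.02745355,  0.54379761,  1.29227865])} [ 0.47219226 -0.0115689   1.32036142]
0.0188
```

View pics/side0.png

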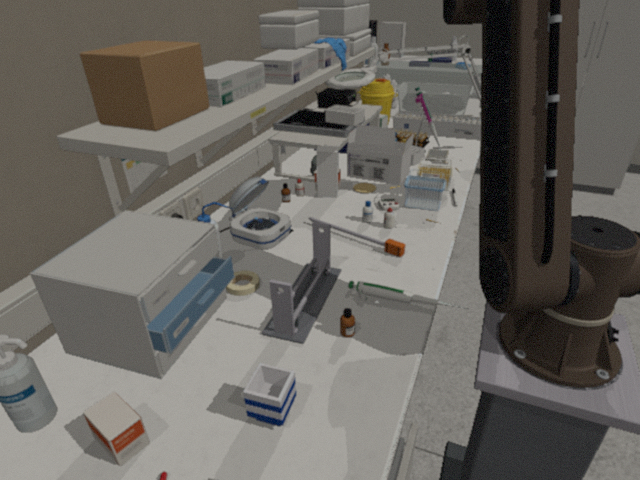

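View pics/top0.png

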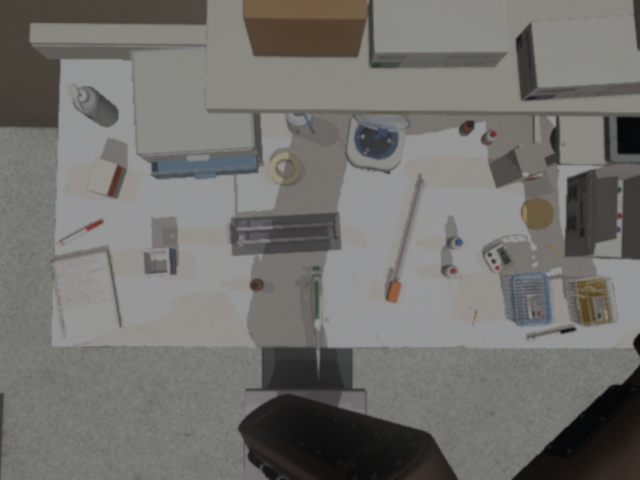

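The side view shows the carrier (plates at 283,305 and 321,240), stack (270,395), amber bottle (347,322), white bottles (368,212) and (390,217), and the bar (handle 395,248). In the top view they are the carrier (287,233), stack (160,262), amber (257,285), blue cap (456,243), red cap (451,270) and handle (394,292). The bottles at (467,127) and (489,136) are back under the shelf, so I leave them alone. That makes three bottles to load.

```bash
cat > h.py <<'E'
from station import arm,cams
import cv2,numpy as np
I={n:cams.camera_info(n) for n in("side","top")}
def ray(n,u,v):
    i=I[n];d=i["R"].T@np.linalg.inv(i["camera_matrix"])@[u,v,1.];return -i["R"].T@i["t"],d/np.linalg.norm(d)
def plane(n,u,v,z):
    c,d=ray(n,u,v);return c+d*(z-c[2])/d[2]
def tri(pt,ps):
    (c,d),(e,f)=ray("top",*pt),ray("side",*ps)
    s=np.linalg.lstsq(np.c_[d,-f],e-c,rcond=None)[0];a,b=c+d*s[0],e+f*s[1];return (a+b)/2,np.linalg.norm(a-b)
def proj(n,X):
    i=I[n];p=i["camera_matrix"]@(i["R"]@np.asarray(X,float)+i["t"]);return p[:2]/p[2]
def blobs(img,lo,hi,roi,amin=6):
    x0,y0,x1,y1=roi;h=cv2.cvtColor(img,cv2.COLOR_BGR2HSV)[y0:y1,x0:x1]
    m=cv2.inRange(h,np.array(lo),np.array(hi));k,L,S,C=cv2.connectedComponentsWithStats(m)
    return [(np.round(C[j]+[x0,y0],1).tolist(),S[j].tolist()) for j in range(1,k) if S[j][4]>=amin]
def go(x,y,z,yaw):
    "deltas in tool axes/normalised units to a tool-down pose"
    from scipy.spatial.transform import Rotation as R
    s=arm.get_state();A=R.from_euler("xyz",s["ee_rot"]);B=R.from_euler("xyz",[np.pi,0,yaw])
    d=A.inv().apply(np.array([x,y,z])-s["eef_pos"])/.08;w=(A.inv()*B).as_rotvec()/.5
    print("shift",d.round(3),"turn",w.round(3),"pos",s["eef_pos"].round(4),"rot",s["ee_rot"].round(3),"t",round(s["t"],2))
E
python3 - <<'E'
from h import *
a=cv2.imread("pics/top0.png");b=cv2.imread("pics/side0.png")
cr=lambda im,x,y,w,h:cv2.resize(im[y:y+h,x:x+w],(400,300),interpolation=cv2.INTER_CUBIC)
cv2.imwrite("pics/m1.png",np.vstack([np.hstack([cr(a,225,187,120,90),cr(b,250,210,120,140)]),np.hstack([cr(a,130,235,60,45),cr(b,235,360,72,72*3//4+10)])]))
for n,im,roi in(("top",a,(380,160,500,310)),("side",b,(330,180,440,345))):
    print(n,"orange",blobs(im,(3,170,120),(14,255,255),roi)); print(" blue",blobs(im,(95,90,40),(125,255,255),roi)); print(" red",blobs(im,(170,60,60),(180,255,255),roi),blobs(im,(0,60,60),(8,255,255),roi))
print(blobs(a,(0,80,20),(25,255,160),(240,270,275,300)))
E
```

```text
top orange []
 blue [([458.5, 242.0], [76, 80, 6, 5, 26])]
 red [] [([497.1, 267.5], [115, 106, 5, 4, 15]), ([453.2, 270.8], [71, 109, 6, 5, 25])]
side orange [([396.2, 244.0], [57, 60, 17, 13, 67])]
 blue [([367.5, 203.2], [36, 21, 4, 5, 18])]
 red [] [([389.5, 209.3], [57, 27, 6, 5, 22])]
[([257.8, 285.3], [12, 10, 10, 11, 49])]
```

View pics/m1.png

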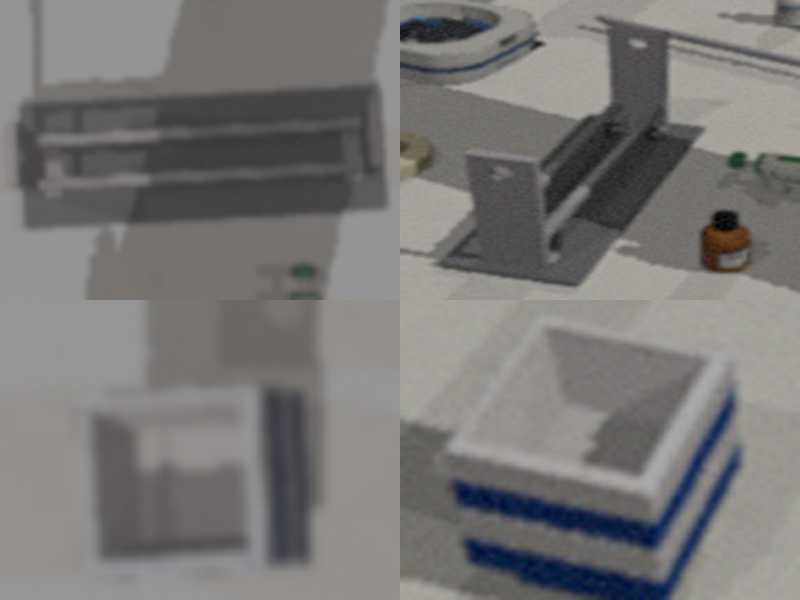

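The top-left crop shows both rails crossing the crop from about x 40 to 350, with the base corners near (232,218), (339,212), (340,249) and (232,255) in the full image. The lower crops show the stack's white top rim, with corners at (142,250), (169,248), (170,274) and (144,276).

Run:
```python
from h import *
a=cv2.imread("pics/top0.png");b=cv2.imread("pics/side0.png")
# rails
g=cv2.cvtColor(a,cv2.COLOR_BGR2GRAY).astype(float)
for lo,hi,nm in((222,232,"far"),(237,246,"near")):
    P=[]
    for u in range(255,325,3):
        c=227.5-.052*(u-255) if nm=="far" else 242-.052*(u-255)
        r=np.arange(int(c)-4,int(c)+6);w=g[r,u];w=np.clip(w-np.median(w)-3,0,None)
        P.append(plane("top",u,(w*r).sum()/w.sum(),.045)[:2])
    P=np.array(P);k=np.polyfit(P[:,1],P[:,0],1);res=np.polyval(k,P[:,1])-P[:,0];print(nm,"x@y=0.05",np.polyval(k,.05),"slope",k[0],"res",res.std())
z=.005
C=[plane("top",u,v,z)[:2] for u,v in((232.5,217.9),(338.7,212.5),(340.5,249.4),(232.2,255.4))];C=np.array(C)
print("base",C.round(4).tolist(),"sides",np.linalg.norm(C-np.roll(C,-1,0),axis=1).round(3),C.mean(0))
for n,pts in(("top",((142.45,249.55),(169.3,248.2),(170.2,274.3),(143.8,275.8))),("side",((244,392),(260.2,364.3),(295.7,372.4),(280.9,400.5)))):
    C=np.array([plane(n,u,v,.084)[:2] for u,v in pts]);e=np.roll(C,-1,0)-C
    print("stack",n,C.mean(0).round(4),np.linalg.norm(e,axis=1).round(3),np.degrees(np.arctan2(e[:,1],e[:,0])).round(1))
print("blue",tri((458.5,242),(367.5,203.2)),plane("top",458.5,242,.066))
print("red",tri((453.2,270.8),(389.5,209.3)),plane("top",453.2,270.8,.062))
roi=(380,270,410,310);print("top orange",blobs(a,(0,90,60),(20,255,255),roi));print(a[292,394],a[285,394])
ba=blobs(b,(0,0,0),(180,255,45),(335,300,360,325));print("amb cap side",ba)
print("amb body side",blobs(b,(3,120,30),(16,255,200),(335,300,362,340)));print("amb top dark",blobs(a,(0,0,0),(180,255,50),(245,272,270,297)))
```

```text
far x@y=0.05 0.5806604576750828 slope -0.06316462664134681 res 0.0004113411532864877
near x@y=0.05 0.5462362369352868 slope -0.06211505741390751 res 0.0004357907290754221
base [[0.6045, 0.1962], [0.6208, -0.0869], [0.5221, -0.092], [0.5046, 0.1956]] sides [0.284 0.099 0.288 0.1  ] [0.56300687 0.05322629]
stack top [0.4853 0.3711] [0.067 0.065 0.065 0.065] [ -86.8 -176.8   93.6    4.3]
stack side [0.4799 0.3762] [0.064 0.068 0.063 0.066] [ -86.1 -175.    92.3    6.1]
blue (array([ 0.53992455, -0.39151574,  0.05796536]), np.float64(0.0018795068032477459)) [ 0.54038498 -0.38881773  0.066     ]
red (array([ 0.46568973, -0.37782994,  0.05603804]), np.float64(0.002861558906891852)) [ 0.46709259 -0.37570483  0.062     ]
top orange [([393.5, 291.7], [7, 12, 14, 21, 191])]
[ 63  90 144] [ 62  89 142]
amb cap side [([347.0, 312.7], [9, 9, 7, 9, 55])]
amb body side [([346.2, 323.6], [6, 15, 14, 22, 176])]
amb top dark []
```

```bash
python3 -m handwheel '[[[-0.5,0.5,0,0,0,-0.31,0],[-1,1,0,0,0,-0.62,0],[-1,1,0,0,0,-0.934,0]]]' 15
python3 -m handwheel '[[[-0.5,0.15,0,0,0,-0.31,0],[-1,0.3,0,0,0,-0.62,0],[-1,0.3,0,0,0,-0.934,0]]]'
python3 -m handwheel '[[[-0.5,-0.4,0,0,0,-0.31,0],[-1,-0.8,0,0,0,-0.62,0],[-1,-0.8,0,0,0,-0.934,0],[-1,-0.8,0,0,0,-0.934,0]]]'
python3 - <<'E'
from h import *
go(.4826,.3735,.2,-1.507)
E
```

```text
t: 0.48
eef_pos: [0.2177, -0.5574, 0.2269]
ee_rot: [-3.141, 0.001, -2.432]
force: [-0.1, -0.4, 0.1]
width: 0.0878
gripper_force: 0.0
t: 0.85
eef_pos: [0.2629, -0.4881, 0.2267]
ee_rot: [-3.141, 0.0, -1.965]
force: [-0.5, -0.5, 0.2]
width: 0.0873
gripper_force: 0.0
t: 1.35
eef_pos: [0.3523, -0.441, 0.2262]
ee_rot: [3.141, 0.001, -1.506]
force: [-0.3, 0.5, -0.3]
width: 0.0875
gripper_force: 0.0
shift [-10.053  -2.287   0.332] turn [0.001 0.001 0.002] pos [ 0.3523 -0.441   0.2262] rot [ 3.141e+00  1.000e-03 -1.506e+00] t 1.35
```

```bash
(python3 -m handwheel '[[[-0.5,-0.28,0,0,0,0,0],[-1,-0.57,0,0,0,0,0]]]'
python3 -m handwheel '[[[-0.5,-0.28,0,0,0,0,0],[-1,-0.57,0,0,0,0,0]]]'
python3 -m handwheel '[[[-0.5,-0.28,0,0,0,0,0],[-1,-0.57,0,0,0,0,0]]]'
python3 -m handwheel '[[[-0.5,-0.28,0,0,0,0,0],[-1,-0.57,0,0,0,0,0]]]'
python3 -m handwheel '[[[-0.5,0,0,0,0,0,0],[-1,0,0,0,0,0,0]]]'
python3 -m handwheel '[[[-0.5,0,0,0,0,0,0],[-1,0,0,0,0,0,0]]]'
python3 -m handwheel '[[[-0.5,0,0,0,0,0,0],[-1,0,0,0,0,0,0]]]'
python3 -m handwheel '[[[-0.5,0,0,0,0,0,0],[-1,0,0,0,0,0,0]]]'
python3 -m handwheel '[[[-0.5,0,0,0,0,0,0],[-1,0,0,0,0,0,0]]]'
python3 -m handwheel '[[[-0.5,0,0,0,0,0,0],[-1,0,0,0,0,0,0],[-1,0,0.6,0,0,0,0],[-1,0,1,0,0,0,0],[-1,0,1,0,0,0,0]]]') | tail -7
python3 - <<'E'
from h import *
go(.4826,.3735,.071,-1.507)
b=cams.grab_frame("side");x,y,w,h=190,270,160,160
cv2.imwrite("pics/s1.png",cv2.resize(b[y:y+150,x:x+200],(800,600),interpolation=cv2.INTER_CUBIC))
E
```

```text
gripper_force: 0.0
t: 4.22
eef_pos: [0.4811, 0.3667, 0.1439]
ee_rot: [3.138, -0.004, -1.51]
force: [0.7, -0.7, 0.5]
width: 0.0874
gripper_force: 0.0
shift [-0.088 -0.027  0.911] turn [ 0.008 -0.008 -0.006] pos [0.4811 0.3667 0.1439] rot [ 3.138 -0.004 -1.51 ] t 4.22
```

View pics/s1.png

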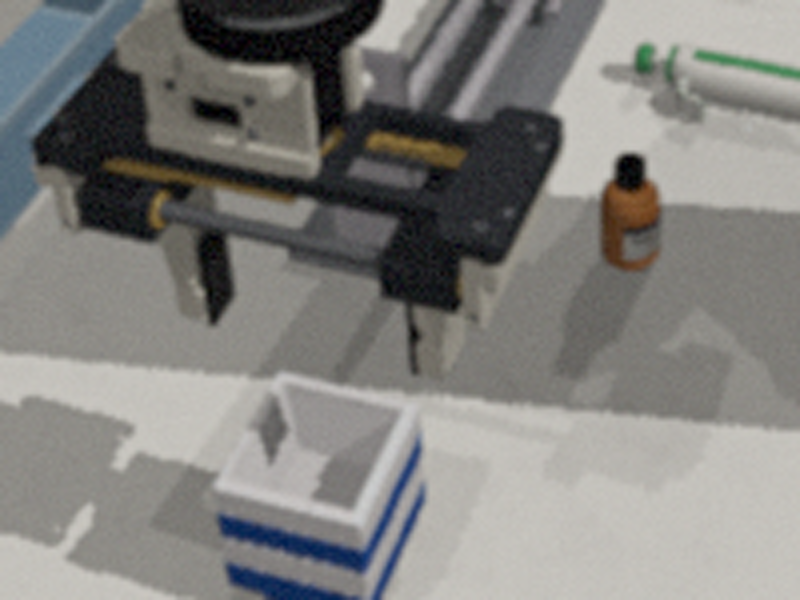

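The fingers hover above the stack with tips near (243,350) and (296,363) in the full image. The stack rim's corners are near (260,364), (295,371), (245,392) and (280,402).

Run:
```python
from h import *
s=arm.get_state();p=s["eef_pos"];print("tcp px",proj("side",p))
q=np.array([.064-1.0*0,0,0])
for sx in(-.044,.044): print(proj("side",p+[sx*.998,sx*.064,0]))
print("stack centre px", [proj("side",[.4826,.3735,.084]),proj("side",[.4799,.3762,.084]),proj("side",[.4853,.3711,.084])])
```

```text
tcp px [268.48365438 351.85220776]
[293.20121849 357.76380931]
[244.57264447 346.13350658]
stack centre px [array([269.59637618, 380.18203918]), array([270.26018692, 381.78216789]), array([268.85658775, 378.72113488])]
```

```bash
python3 -m handwheel '[[[-0.1,0,0.3,0,0,0,0],[-0.1,0,0.6,0,0,0,0],[-0.1,0,0.75,0,0,0,0],[-0.1,0,0.88,0,0,0,0],[-0.1,0,0.9,0,0,0,0]]]' 15
python3 -m handwheel '[[[0,0,0,0,0,0,255],[0,0,0,0,0,0,255],[0,0,0,0,0,0,255],[0,0,0,0,0,0,255],[0,0,0,0,0,0,255]]]' 15
python3 - <<'E'
from h import *
b=cams.grab_frame("side")
cv2.imwrite("pics/s2.png",cv2.resize(b[300:450,190:390],(800,600),interpolation=cv2.INTER_CUBIC))
E
```

```text
t: 4.9
eef_pos: [0.4817, 0.3766, 0.0747]
ee_rot: [-3.141, -0.0, -1.506]
force: [-0.5, -0.4, 0.1]
width: 0.0878
gripper_force: 0.0
t: 5.52
eef_pos: [0.4819, 0.377, 0.0752]
ee_rot: [-3.141, 0.001, -1.506]
force: [0.6, -1.1, 4.0]
width: 0.0679
gripper_force: 15.0
```

View pics/s2.png

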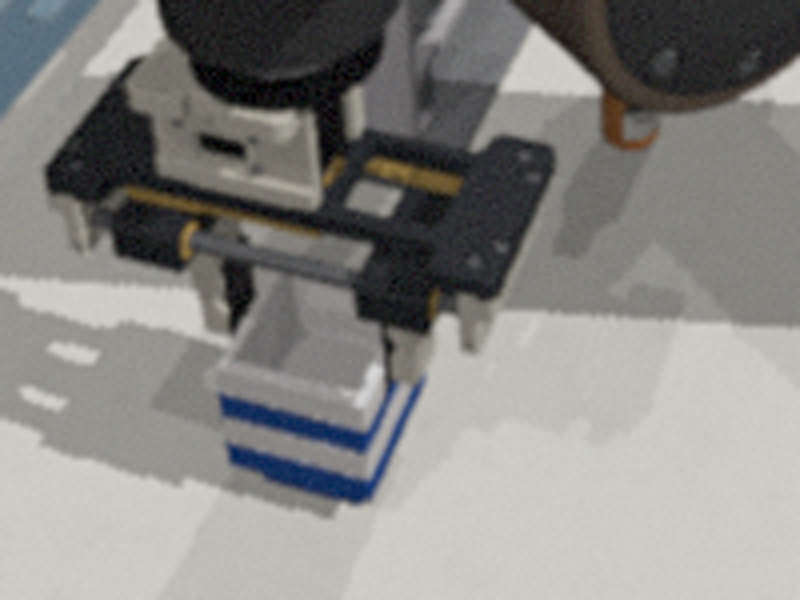

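The fingers hold the white top skirt (width 68 mm) with their tips above the blue tray 3's skirt. Next I lift slightly and check that tray 3 stays put.

```bash
cat > bl.py <<'E'
from h import *
b=cams.grab_frame("side");print("blue bands",blobs(b,(105,120,50),(125,255,255),(210,330,340,460),15))
E
python3 bl.py; python3 -m handwheel '[[[0,0,-0.1,0,0,0,255],[0,0,-0.2,0,0,0,255],[0,0,-0.25,0,0,0,255],[0,0,-0.25,0,0,0,255]]]'; python3 bl.py
```

```text
blue bands [([268.7, 417.3], [38, 67, 47, 28, 200]), ([264.7, 405.8], [36, 69, 40, 14, 153])]
t: 6.12
eef_pos: [0.4816, 0.3768, 0.0949]
ee_rot: [-3.141, 0.001, -1.506]
force: [0.2, -0.1, -0.2]
width: 0.0678
gripper_force: 15.0
blue bands [([268.4, 401.5], [36, 58, 46, 24, 433]), ([268.8, 416.9], [37, 65, 48, 30, 202])]
```

Run:
```python
from h import *
b=cv2.imread("pics/side0.png")
A=plane("side",280.9,290.7,.127);B=plane("side",321.4,230.1,.127)
u=np.array([-.0626,.998]);print(A,B,"sep",np.linalg.norm(A-B),"centre",A[:2]-.134*u,B[:2]+.126*u)
c=np.array([.5634-.0627*.0035,.0535])
g=cv2.cvtColor(b,cv2.COLOR_BGR2GRAY)
for k in((281,291),(321,230)): print(g[k[1]-5:k[1]+6,k[0]-6:k[0]+7])
a=cv2.cvtColor(cv2.imread("pics/top0.png"),cv2.COLOR_BGR2GRAY)
for v in(228,231,234,237): print(v,a[v,226:242],a[v,325:345])
print([plane("top",x,233,.145)[1] for x in(229,236,334,340)])
```

```text
[0.54930945 0.18973263 0.127     ] [ 0.56517276 -0.07088996  0.127     ] sep 0.2611049180185091 centre [0.55769785 0.05600063] [0.55728516 0.05485804]
[[ 78  82  82  78  83  83  79  81  83  78  79  82  81]
 [ 74  79  81  87  98  88  88  81  76  79  77  82  80]
 [ 79  75  78  97 111 111 103  91  78  77  80  83  76]
 [ 76  73  71  93 113 114 114 104  84  83  80  80  80]
 [ 76  75  70  83 106 114 114 112  99  83  76  84  80]
 [ 80  80  81  94  96 104 108 107  98  84  80  80  80]
 [ 71  81  94 108 112 100  98  97  91  79  80  81  77]
 [ 80  79  86 100 107  93  85  83  80  79  78  82  83]
 [ 78  81  79  87  89  82  82  78  80  82  76  79  78]
 [ 71  80  77  82  83  82  77  80  78  78  77  79  75]
 [ 77  77  78  85  72  82  83  79  77  81  80  81  81]]
[[ 76  80  78  84  85  78  81  81  82  80  84  81  85]
 [ 85  77  81  75  82  77  80  78  79  79  80  81  74]
 [ 76  79  76  82  87  91  85  85  76  73  77  77  74]
 [ 82  80  72  88 108 115 104  99  83  83  82  83  78]
 [ 78  77  83  94 127 134 133 125 104  79  72  80  76]
 [ 76  79  75  92 124 143 151 150 125  82  79  77  82]
 [ 78  74  80
[... 308 characters left out ...]
 98 110 118 120 121 123] [ 61  63  71  79  79  79  81  77  67  68  79  91  97  97 102 122 140 144
 145 145]
231 [139 135 130 119  96  80  73  71  72  73  77  82  86  86  85  87] [ 64  66  72  80  84  86  85  80  70  65  72  85  95  98 101 120 139 144
 144 145]
234 [139 134 131 122 103  89  80  72  70  70  71  72  81  89  93  94] [ 64  66  68  75  83  86  87  87  81  69  72  85  96  98  99 116 138 143
 144 145]
237 [140 135 131 121  99  78  72  71  71  71  70  74  92 113 119 120] [ 84  83  83  83  84  84  85  86  82  70  64  66  74  80  90 114 137 144
 144 144]
[np.float64(0.18188149081326643), np.float64(0.1652684265161385), np.float64(-0.06781657162378578), np.float64(-0.08211759913347776)]
```

Run:
```python
from h import *
p=plane("side",243.75,395,.084);q=plane("side",280.5,402.5,.084);m=(p+q)/2
print(p,q,np.linalg.norm(p-q),"centre est",m-[-.063*.034,.034,0])
b=cams.grab_frame("side")
cv2.imwrite("pics/s3.png",cv2.resize(b[300:450,190:390],(800,600),interpolation=cv2.INTER_CUBIC))
go(.49,.36,.15,-1.507)
```

```text
[0.50811874 0.41705735 0.084     ] [0.44426608 0.40834998 0.084     ] 0.06444362271574532 centre est [0.47833441 0.37870367 0.084     ]
shift [ 0.213 -0.094 -0.695] turn [ 0.001 -0.     0.002] pos [0.4814 0.3765 0.0944] rot [ 3.141 -0.    -1.506] t 6.22
```

View pics/s3.png

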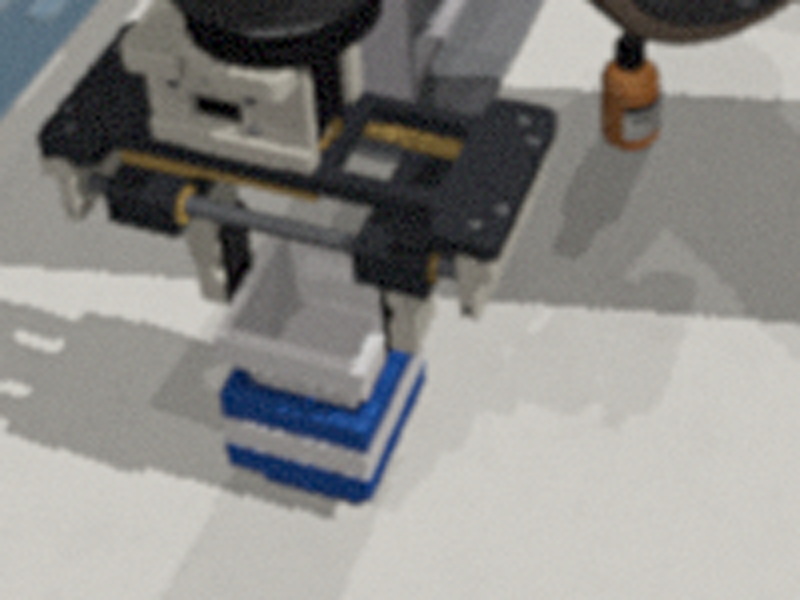

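Tray 4 is clear of tray 3, which stayed put. The robot's grip line falls midway between the two cameras' estimates, so I use their mean.

```bash
(python3 -m handwheel '[[[0,0,-0.5,0,0,0,255],[0,0,-1,0,0,0,255]]]'
python3 -m handwheel '[[[0.5,-0.1,-0.2,0,0,0,255],[1,-0.15,-0.2,0,0,0,255]]]'
python3 -m handwheel '[[[0.5,-0.1,0,0,0,0,255],[1,-0.15,0,0,0,0,255]]]'
python3 -m handwheel '[[[0.5,-0.1,0,0,0,0,255],[1,-0.15,0,0,0,0,255]]]'
python3 -m handwheel '[[[0.5,-0.1,0,0,0,0,255],[1,-0.15,0,0,0,0,255]]]'
python3 -m handwheel '[[[0.5,-0.1,0,0,0,0,255],[1,-0.15,0,0,0,0,255],[1,-0.15,0,0,0,0,255],[1,-0.15,0.4,0,0,0,255],[1,-0.15,0.4,0,0,0,255]]]') | tail -6
python3 - <<'E'
from h import *
go(.5653,-.0203,.0735,-1.507)
b=cams.grab_frame("side")
cv2.imwrite("pics/s4.png",cv2.resize(b[200:350,230:430],(800,600),interpolation=cv2.INTER_CUBIC))
E
```

```text
t: 8.1
eef_pos: [0.5655, -0.0186, 0.1563]
ee_rot: [3.137, -0.0, -1.506]
force: [-0.0, -0.3, -0.7]
width: 0.068
gripper_force: 15.0
shift [ 2.000e-02 -1.000e-03  1.036e+00] turn [ 0.01  -0.001  0.002] pos [ 0.5655 -0.0186  0.1563] rot [ 3.137 -0.    -1.506] t 8.1
```

View pics/s4.png

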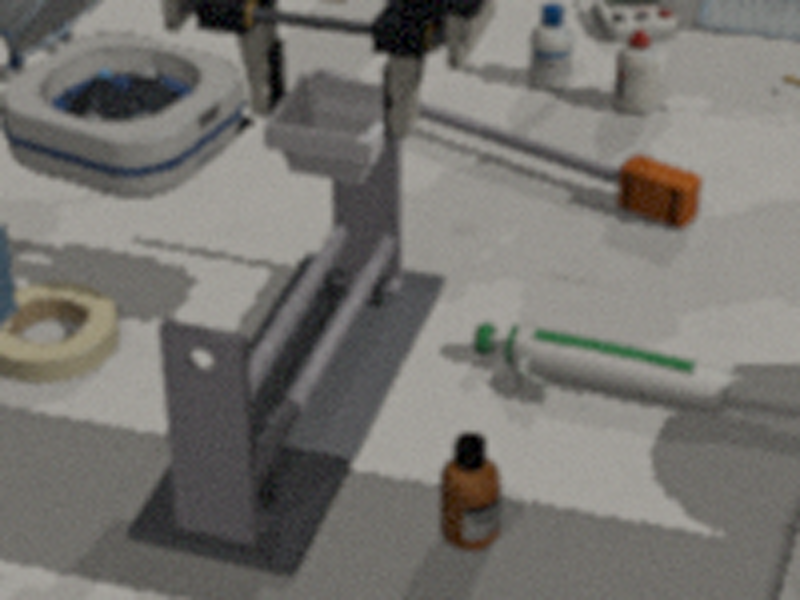

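The tray hangs over the -y end of the carrier and the bar is unmoved, with its handle at (395,247). Next I lower the tray.

```bash
python3 -m handwheel '[[[0.02,0,0.3,0,0,0,255],[0.02,0,0.6,0,0,0,255],[0.02,0,0.8,0,0,0,255],[0.02,0,0.9,0,0,0,255],[0.02,0,0.95,0,0,0,255]]]'
python3 -m handwheel '[[[0,0,0.04,0,0,0,255],[0,0,0.08,0,0,0,255],[0,0,0.09,0,0,0,255],[0,0,0.09,0,0,0,255]]]'
python3 - <<'E'
from h import *
b=cams.grab_frame("side")
cv2.imwrite("pics/s5.png",cv2.resize(b[200:350,230:430],(800,600),interpolation=cv2.INTER_CUBIC))
E
```

```text
t: 8.78
eef_pos: [0.5679, -0.02, 0.0828]
ee_rot: [-3.141, -0.0, -1.505]
force: [0.3, -0.3, 0.5]
width: 0.0681
gripper_force: 15.0
t: 9.28
eef_pos: [0.5676, -0.0202, 0.0755]
ee_rot: [-3.141, -0.0, -1.506]
force: [0.4, -0.2, -0.6]
width: 0.0677
gripper_force: 15.0
```

View pics/s5.png

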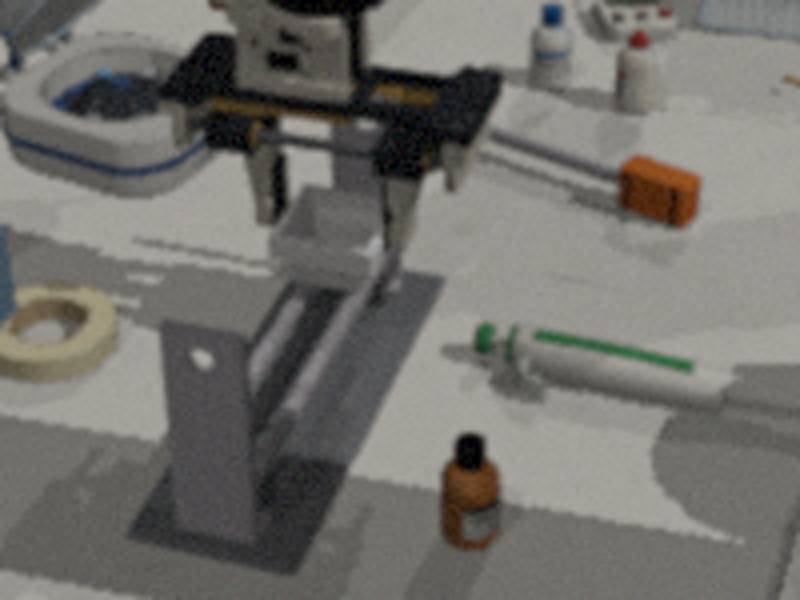

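The tray hovers just over the rails, a few mm towards +x (floor edge centre at crop x 320, rail middle at 332). I shift 4 mm back, set it down and release.

```bash
python3 -m handwheel '[[[0,0.05,0,0,0,0,255],[0,0.05,0.02,0,0,0,255],[0,0.05,0.035,0,0,0,255],[0,0.05,0.035,0,0,0,255]]]'
python3 -m handwheel '[[[0,0,0,0,0,0,0],[0,0,0,0,0,0,0],[0,0,0,0,0,0,0],[0,0,0,0,0,0,0],[0,0,-0.1,0,0,0,0]]]'
python3 -m handwheel '[[[0,0,-0.4,0,0,0,0],[0,0,-0.8,0,0,0,0],[0,0,-1,0,0,0,0]]]'
python3 -m handwheel '[[[-0.5,0,-0.2,0,0,0,0],[-1,0.1,-0.2,0,0,0,0]]]' | head -2
python3 -m handwheel '[[[-0.5,0,0,0,0,0,0],[-1,0.1,0,0,0,0,0]]]' | head -2
python3 - <<'E'
from h import *
b=cams.grab_frame("side");a=cams.grab_frame("top")
r=lambda i:cv2.resize(i,(400,300),interpolation=cv2.INTER_CUBIC)
cv2.imwrite("pics/s6.png",np.hstack([r(b[220:320,250:383]),r(a[187:277,225:345])]))
print("blue bands",blobs(b,(105,120,50),(125,255,255),(210,330,340,460),15))
go(.482,.377,.12,-1.507)
E
```

```text
t: 9.82
eef_pos: [0.5635, -0.0205, 0.0724]
ee_rot: [3.141, -0.0, -1.506]
force: [0.1, -0.3, -0.8]
width: 0.068
gripper_force: 15.0
t: 10.45
eef_pos: [0.563, -0.0206, 0.0803]
ee_rot: [3.14, -0.0, -1.506]
force: [0.5, 0.2, 0.5]
width: 0.0876
gripper_force: 0.0
t: 10.82
eef_pos: [0.5644, -0.0203, 0.1629]
ee_rot: [-3.139, 0.0, -1.506]
force: [1.0, -0.5, 0.1]
width: 0.088
gripper_force: 0.0
t: 11.08
eef_pos: [0.551, 0.0597, 0.1778]
t: 11.32
eef_pos: [0.5368, 0.1393, 0.1764]
blue bands [([270.2, 390.9], [35, 40, 50, 43, 1378]), ([269.2, 416.7], [37, 65, 48, 30, 210])]
shift [-2.989  0.479  0.707] turn [0.    0.001 0.008] pos [0.5364 0.141  0.1764] rot [ 3.141  0.    -1.503] t 11.43
```

View pics/s6.png

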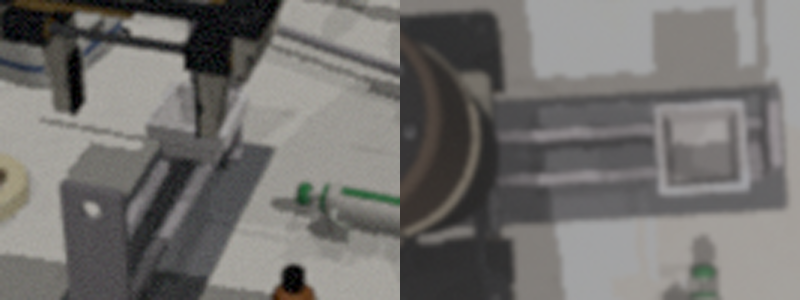

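Tray 4 is centred across the rails in the -y slot (top-crop rim 655–748 × 98–195). The stack is unmoved, so I fetch tray 3.

```bash
(python3 -m handwheel '[[[-0.5,0.08,0,0,0,0,0],[-1,0.16,0,0,0,0,0]]]'
python3 -m handwheel '[[[-0.5,0.08,0,0,0,0,0],[-1,0.16,0,0,0,0,0]]]'
python3 -m handwheel '[[[-0.5,0.08,0,0,0,0,0],[-0.98,0.17,0,0,0,0,0],[-0.98,0.17,0.4,0,0,0,0],[-0.98,0.17,0.7,0,0,0,0],[-0.98,0.17,0.7,0,0,0,0]]]') | tail -6
python3 - <<'E'
from h import *
b=cams.grab_frame("side")
print("blue bands",blobs(b,(105,120,50),(125,255,255),(210,330,340,460),15))
go(.4815,.376,.059,-1.507)
E
```

```text
t: 12.55
eef_pos: [0.4816, 0.3721, 0.1185]
ee_rot: [3.138, -0.003, -1.506]
force: [0.3, -0.0, 0.3]
width: 0.0875
gripper_force: 0.0
blue bands [([270.3, 390.8], [35, 41, 50, 41, 1366]), ([268.9, 416.8], [37, 64, 49, 31, 204])]
shift [-0.041  0.009  0.763] turn [ 0.002 -0.003  0.002] pos [0.4825 0.3728 0.1201] rot [ 3.140e+00 -2.000e-03 -1.506e+00] t 12.6
```

```bash
python3 -m handwheel '[[[-0.04,0.01,0.25,0,0,0,0],[-0.04,0.01,0.5,0,0,0,0],[-0.04,0.01,0.65,0,0,0,0],[-0.04,0.01,0.75,0,0,0,0],[-0.04,0.01,0.75,0,0,0,0]]]'|head -4
python3 -m handwheel '[[[0,0,0,0,0,0,255],[0,0,0,0,0,0,255],[0,0,0,0,0,0,255],[0,0,0,0,0,0,255],[0,0,0,0,0,0,255]]]'
python3 bl.py;python3 -m handwheel '[[[0,0,-0.1,0,0,0,255],[0,0,-0.2,0,0,0,255],[0,0,-0.25,0,0,0,255],[0,0,-0.25,0,0,0,255]]]'
python3 bl.py
```

```text
t: 13.22
eef_pos: [0.4817, 0.3766, 0.0606]
ee_rot: [3.142, -0.0, -1.506]
force: [0.1, -0.3, -0.5]
t: 13.85
eef_pos: [0.4819, 0.377, 0.0611]
ee_rot: [-3.141, 0.001, -1.506]
force: [1.1, 0.2, 4.5]
width: 0.0679
gripper_force: 15.0
blue bands [([267.3, 393.7], [36, 44, 41, 39, 1093]), ([267.8, 417.7], [38, 73, 44, 22, 192])]
t: 14.4
eef_pos: [0.4816, 0.3768, 0.081]
ee_rot: [-3.141, 0.001, -1.506]
force: [-0.2, 0.8, 0.1]
width: 0.0674
gripper_force: 15.0
blue bands [([266.7, 386.3], [35, 36, 42, 41, 1195]), ([267.2, 418.0], [38, 75, 43, 20, 195])]
```

```bash
(python3 -m handwheel '[[[0,0,-0.5,0,0,0,255],[0,0,-1,0,0,0,255]]]'
python3 -m handwheel '[[[0.5,-0.1,-0.3,0,0,0,255],[1,-0.18,-0.3,0,0,0,255]]]'
python3 -m handwheel '[[[0.5,-0.1,0,0,0,0,255],[1,-0.18,0,0,0,0,255]]]'
python3 -m handwheel '[[[0.5,-0.1,0,0,0,0,255],[1,-0.18,0,0,0,0,255]]]'
python3 -m handwheel '[[[0.5,-0.1,0,0,0,0,255],[1.0,-0.18,0,0,0,0,255],[1.0,-0.18,0.2,0,0,0,255],[1.0,-0.18,0.4,0,0,0,255],[1.0,-0.18,0.4,0,0,0,255]]]') | tail -6
python3 - <<'E'
from h import *
go(.559,.0565,.0775,-1.507)
E
```

```text
t: 16.08
eef_pos: [0.5585, 0.0613, 0.1506]
ee_rot: [3.138, -0.001, -1.505]
force: [0.4, -0.1, -0.4]
width: 0.0678
gripper_force: 15.0
shift [ 0.06  -0.006  0.914] turn [ 0.007 -0.002  0.004] pos [0.5585 0.0613 0.1506] rot [ 3.138e+00 -1.000e-03 -1.505e+00] t 16.07
```

```bash
python3 -m handwheel '[[[0.06,0,0.3,0,0,0,255],[0.06,0,0.6,0,0,0,255],[0.06,0,0.8,0,0,0,255],[0.06,0,0.9,0,0,0,255],[0.06,0,0.9,0,0,0,255]]]'
python3 - <<'E'
from h import *
go(.559,.0565,.074,-1.507)
E
```

```text
t: 16.7
eef_pos: [0.5601, 0.0565, 0.0804]
ee_rot: [3.141, -0.0, -1.505]
force: [0.7, 0.3, -0.4]
width: 0.0676
gripper_force: 15.0
shift [-0.001  0.014  0.08 ] turn [ 0.001 -0.001  0.004] pos [0.5601 0.0565 0.0804] rot [ 3.141 -0.    -1.505] t 16.7
```

```bash
python3 -m handwheel '[[[0,0.01,0.04,0,0,0,255],[0,0.01,0.075,0,0,0,255],[0,0.01,0.08,0,0,0,255],[0,0.01,0.08,0,0,0,255]]]' | sed -n 2,4p
(python3 -m handwheel '[[[0,0,0,0,0,0,0],[0,0,0,0,0,0,0],[0,0,0,0,0,0,0],[0,0,0,0,0,0,0],[0,0,-0.1,0,0,0,0]]]'
python3 -m handwheel '[[[0,0,-0.4,0,0,0,0],[0,0,-0.8,0,0,0,0],[0,0,-1,0,0,0,0]]]'
python3 -m handwheel '[[[-0.5,0.08,-0.2,0,0,0,0],[-1,0.18,-0.2,0,0,0,0]]]' 
python3 -m handwheel '[[[-0.5,0.08,0,0,0,0,0],[-1,0.18,0,0,0,0,0]]]'
python3 -m handwheel '[[[-0.5,0.08,0,0,0,0,0],[-1,0.18,0,0,0,0,0]]]'
python3 -m handwheel '[[[-0.5,0.08,0,0,0,0,0],[-1,0.18,0,0,0,0,0],[-1,0.18,0.5,0,0,0,0],[-1,0.18,0.9,0,0,0,0],[-1,0.18,0.9,0,0,0,0]]]') | grep -E "^(t|eef|wid)"
python3 bl.py
python3 - <<'E'
from h import *
go(.4815,.376,.044,-1.507)
E
```

```text
eef_pos: [0.5594, 0.0562, 0.0743]
ee_rot: [-3.141, 0.0, -1.506]
force: [-0.0, 0.2, -1.1]
t: 17.82
eef_pos: [0.5589, 0.056, 0.0819]
width: 0.088
t: 18.2
eef_pos: [0.5601, 0.0565, 0.1645]
width: 0.0876
t: 18.45
eef_pos: [0.5401, 0.1359, 0.1795]
width: 0.088
t: 18.7
eef_pos: [0.5195, 0.2151, 0.178]
width: 0.0877
t: 18.95
eef_pos: [0.5, 0.2941, 0.178]
width: 0.0873
t: 19.58
eef_pos: [0.4796, 0.3703, 0.1036]
width: 0.0879
blue bands [([267.1, 418.0], [38, 75, 43, 20, 194])]
shift [-0.06  -0.014  0.77 ] turn [ 0.003 -0.004  0.003] pos [0.4807 0.3713 0.1056] rot [ 3.140e+00 -2.000e-03 -1.506e+00] t 19.62
```

```bash
python3 -m handwheel '[[[-0.06,0,0.25,0,0,0,0],[-0.06,-0.01,0.5,0,0,0,0],[-0.06,-0.01,0.65,0,0,0,0],[-0.06,-0.01,0.75,0,0,0,0],[-0.06,-0.01,0.75,0,0,0,0]]]'|head -4
python3 -m handwheel '[[[0,0,0,0,0,0,255],[0,0,0,0,0,0,255],[0,0,0,0,0,0,255],[0,0,0,0,0,0,255],[0,0,0,0,0,0,255]]]'
python3 bl.py;python3 -m handwheel '[[[0,0,-0.1,0,0,0,255],[0,0,-0.2,0,0,0,255],[0,0,-0.25,0,0,0,255],[0,0,-0.25,0,0,0,255]]]'
python3 bl.py
```

```text
t: 20.25
eef_pos: [0.4817, 0.3766, 0.0463]
ee_rot: [-3.142, -0.0, -1.506]
force: [0.6, -0.5, 0.3]
t: 20.88
eef_pos: [0.4818, 0.377, 0.0467]
ee_rot: [-3.141, 0.001, -1.506]
force: [-0.1, 0.5, 5.4]
width: 0.0674
gripper_force: 15.0
blue bands [([265.6, 418.5], [38, 81, 37, 14, 175])]
t: 21.42
eef_pos: [0.4816, 0.3768, 0.0666]
ee_rot: [-3.141, 0.001, -1.506]
force: [0.6, -0.0, -0.4]
width: 0.0675
gripper_force: 15.0
blue bands [([269.5, 414.2], [38, 69, 45, 26, 456])]
```

```bash
(python3 -m handwheel '[[[0,0,-0.5,0,0,0,255],[0,0,-1,0,0,0,255]]]'
python3 -m handwheel '[[[0,-0.1,-0.3,0,0,0,255],[0.5,-0.17,-0.52,0,0,0,255],[1,-0.24,-0.52,0,0,0,255]]]'
python3 -m handwheel '[[[0.5,-0.1,0,0,0,0,255],[1,-0.24,0,0,0,0,255]]]'
python3 -m handwheel '[[[0.5,-0.1,0,0,0,0,255],[1,-0.23,0,0,0,0,255],[1.09,-0.23,0,0,0,0,255],[1.0,-0.23,0,0,0,0,255]]]'
python3 -m handwheel '[[[0.5,-0.1,0,0,0,0,255],[1,-0.23,0,0,0,0,255],[1.0,-0.23,0,0,0,0,255],[1.0,-0.23,0,0,0,0,255]]]') | tail -8
python3 - <<'E'
from h import *
go(.5542,.1335,.1,-1.507)
E
```

```text
width: 0.0679
gripper_force: 15.0
t: 22.85
eef_pos: [0.5537, 0.1407, 0.1875]
ee_rot: [3.141, 0.0, -1.507]
force: [-0.1, -0.8, -0.6]
width: 0.0679
gripper_force: 15.0
shift [ 9.100e-02 -1.000e-03  1.094e+00] turn [0.001 0.    0.001] pos [0.5537 0.1407 0.1875] rot [ 3.141  0.    -1.507] t 22.85out of range: a shift must lie within [-1, 1]
```

Only the mistyped call (1.09) was refused. I carry on.

```bash
python3 -m handwheel '[[[0.09,0,0.2,0,0,0,255],[0.09,0,0.4,0,0,0,255],[0.09,0,0.7,0,0,0,255],[0.09,0,0.9,0,0,0,255],[0.09,0,0.9,0,0,0,255]]]' | head -4
python3 -m handwheel '[[[0,0,0.2,0,0,0,255],[0,0,0.37,0,0,0,255],[0,0,0.44,0,0,0,255],[0,0,0.44,0,0,0,255]]]' | head -4
python3 - <<'E'
from h import *
go(.5542,.1335,.0757,-1.507)
E
```

```text
t: 23.48
eef_pos: [0.5532, 0.1334, 0.1139]
ee_rot: [3.138, -0.002, -1.505]
force: [0.5, -0.3, -0.1]
t: 23.98
eef_pos: [0.5541, 0.1335, 0.0801]
ee_rot: [3.141, -0.001, -1.506]
force: [0.0, -0.1, -0.2]
shift [-0.    -0.001  0.055] turn [ 0.002 -0.001  0.002] pos [0.5541 0.1335 0.0801] rot [ 3.141e+00 -1.000e-03 -1.506e+00] t 23.98
```

```bash
python3 -m handwheel '[[[0,0,0.03,0,0,0,255],[0,0,0.05,0,0,0,255],[0,0,0.055,0,0,0,255],[0,0,0.055,0,0,0,255]]]' | sed -n 2,4p
(python3 -m handwheel '[[[0,0,0,0,0,0,0],[0,0,0,0,0,0,0],[0,0,0,0,0,0,0],[0,0,0,0,0,0,0],[0,0,-0.1,0,0,0,0]]]'
python3 -m handwheel '[[[0,0,-0.4,0,0,0,0],[0,0,-0.8,0,0,0,0],[0,0,-1,0,0,0,0]]]'
python3 -m handwheel '[[[0.5,0.08,-0.3,0,0,0,0],[1,0.18,-0.6,0,0,0,0]]]' 
python3 -m handwheel '[[[0.5,0.08,0,0,0,0,0],[1,0.18,0,0,0,0,0]]]'
python3 -m handwheel '[[[0.5,0.08,0,0,0,0,0],[1,0.18,0,0,0,0,0]]]'
python3 -m handwheel '[[[0.5,0.08,0,0,0,0,0],[1,0.18,0,0,0,0,0]]]'
python3 -m handwheel '[[[0.5,0,0,0,0,0,0],[1,0,0,0,0,0,0],[1,0,0,0,0,0,0],[1,0,0,0,0,0,0]]]') | tail -6
python3 - <<'E'
from h import *
b=cams.grab_frame("side");a=cams.grab_frame("top")
cv2.imwrite("pics/a7.png",a);cv2.imwrite("pics/b7.png",b)
r=lambda i:cv2.resize(i,(400,300),interpolation=cv2.INTER_CUBIC)
cv2.imwrite("pics/s7.png",np.vstack([np.hstack([r(b[215:320,250:390]),r(a[187:277,225:345])]),np.hstack([r(b[190:325,330:510]),r(a[160:310,240:440])])]))
E
```

```text
eef_pos: [0.5543, 0.1337, 0.0763]
ee_rot: [-3.141, 0.0, -1.506]
force: [0.3, -0.3, -0.5]
t: 26.98
eef_pos: [0.5224, -0.2692, 0.2117]
ee_rot: [3.141, 0.0, -1.507]
force: [0.7, 0.0, 0.4]
width: 0.0877
gripper_force: 0.0
```

View pics/s7.png

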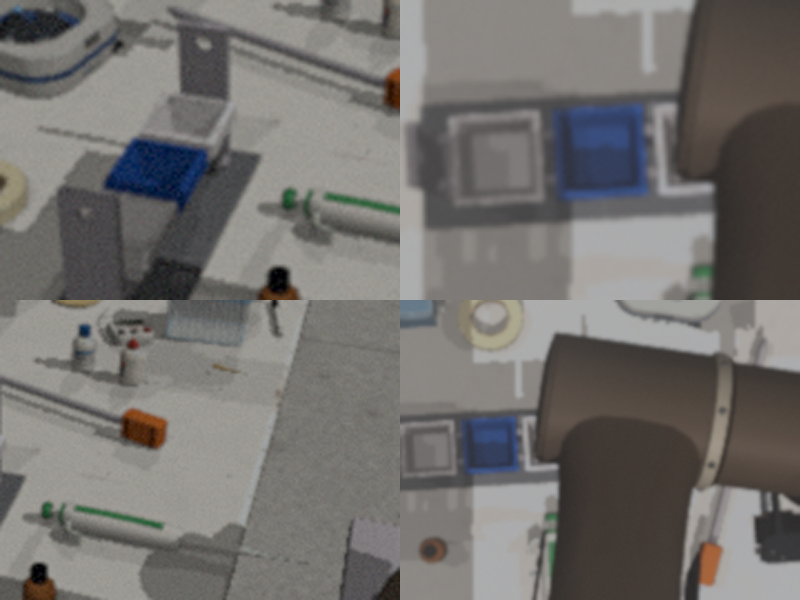

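All three trays sit level on the rails: white tray 2, blue tray 3 (crop 553–647 × 105–200) and white tray 4. The bar has not moved. The bottles come next, starting with the blue-capped one, approached with the fingers partly closed so they don't touch the red-capped one.

Run:
```python
from h import *
print(plane("top",254.25,234.85,.081),plane("top",285,232.75,.081))
go(.540,-.390,.12,-1.507)
b=cams.grab_frame("side");a=cams.grab_frame("top")
print(blobs(b,(95,90,40),(125,255,255),(355,190,380,215)),blobs(b,(0,60,60),(8,255,255),(380,190,400,220)))
```

```text
[0.55453823 0.12914682 0.081     ] [0.56027847 0.05213816 0.081     ]
shift [ 1.529 -0.117  1.151] turn [0.    0.    0.004] pos [ 0.5227 -0.2685  0.2121] rot [ 3.141  0.    -1.505] t 27.07
[([367.6, 203.1], [11, 11, 4, 5, 17])] [([396.0, 202.5], [15, 12, 3, 2, 6]), ([389.4, 209.3], [7, 17, 6, 5, 21])]
```

```bash
python3 -m handwheel '[[[0.5,-0.06,0,0,0,0,95],[0.8,-0.06,0.4,0,0,0,95],[0.8,-0.06,0.8,0,0,0,95]]]' 10 | head -4
python3 -m handwheel '[[[0.4,-0.06,0.2,0,0,0,95],[0.73,-0.06,0.35,0,0,0,95],[0.73,-0.06,0.35,0,0,0,95],[0.73,-0.06,0.35,0,0,0,95]]]'
python3 - <<'E'
from h import *
go(.540,-.390,.037,-1.507)
b=cams.grab_frame("side");cv2.imwrite("pics/s8.png",cv2.resize(b[150:240,330:450],(800,600),interpolation=cv2.INTER_CUBIC))
s=arm.get_state();print(proj("side",s["eef_pos"]),proj("side",[.54,-.39,.068]))
E
```

```text
t: 27.55
eef_pos: [0.5321, -0.3335, 0.1475]
ee_rot: [-3.141, -0.0, -1.506]
force: [-0.2, 0.4, -1.4]
t: 28.05
eef_pos: [0.5405, -0.3901, 0.1204]
ee_rot: [-3.141, -0.0, -1.505]
force: [0.2, 0.0, -0.1]
width: 0.0552
gripper_force: 0.0
shift [-0.002  0.006  1.042] turn [-0.    -0.     0.003] pos [ 0.5405 -0.3901  0.1204] rot [-3.141 -0.    -1.505] t 28.05
[367.61790671 185.00131255] [367.16030901 200.52325089]
```

View pics/s8.png

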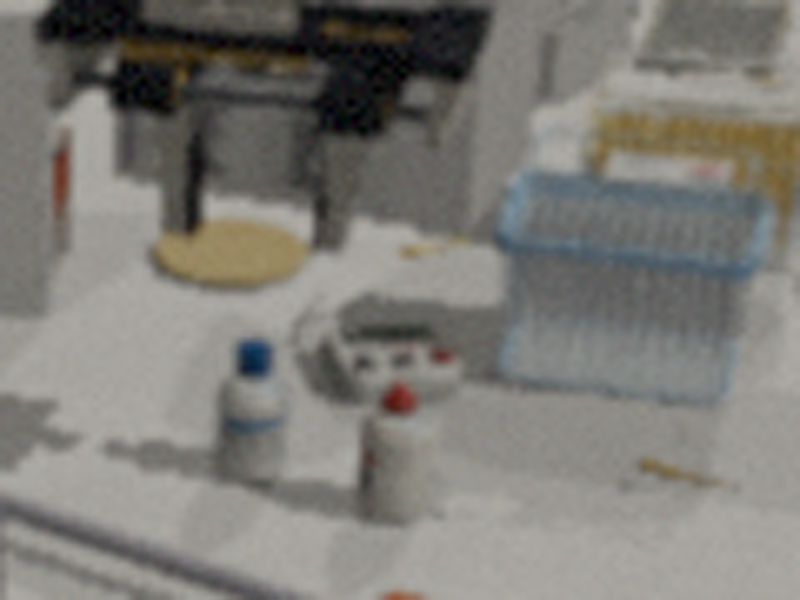

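The finger gap centre (crop x 259) lines up with the blue cap (254), so I descend and grip.

```bash
python3 -m handwheel '[[[0,0,0.3,0,0,0,95],[0,0,0.6,0,0,0,95],[0,0,0.85,0,0,0,95],[0,0,1,0,0,0,95],[0,0,1,0,0,0,95]]]' 10 | head -4
python3 -m handwheel '[[[0,0,0.04,0,0,0,95],[0,0,0.04,0,0,0,255],[0,0,0.04,0,0,0,255],[0,0,0.04,0,0,0,255],[0,0,0.04,0,0,0,255]]]'
python3 -m handwheel '[[[0,0,-0.2,0,0,0,255],[0,0,-0.5,0,0,0,255],[0,0,-0.5,0,0,0,255]]]'
python3 - <<'E'
from h import *
go(.5632,-.0235,.17,-1.507)
b=cams.grab_frame("side")
print(blobs(b,(95,90,40),(125,255,255),(340,160,390,215)),blobs(b,(0,60,60),(8,255,255),(380,190,400,220)))
E
```

```text
t: 28.72
eef_pos: [0.5402, -0.3901, 0.04]
ee_rot: [3.141, 0.0, -1.505]
force: [-0.4, -0.7, 0.9]
t: 29.35
eef_pos: [0.5403, -0.3909, 0.0372]
ee_rot: [-3.141, -0.0, -1.506]
force: [-0.8, -0.7, 1.4]
width: 0.032
gripper_force: 10.0
t: 29.72
eef_pos: [0.5419, -0.3915, 0.0801]
ee_rot: [-3.137, -0.002, -1.505]
force: [-0.2, 0.0, -0.9]
width: 0.0317
gripper_force: 10.0
shift [-4.57  -0.571 -1.132] turn [-0.008 -0.005  0.003] pos [ 0.5419 -0.3915  0.0801] rot [-3.137e+00 -2.000e-03 -1.505e+00] t 29.73
[([367.0, 190.5], [26, 29, 3, 4, 12])] [([389.6, 209.3], [7, 17, 6, 5, 21])]
```

```bash
(python3 -m handwheel '[[[0,0,-0.4,0,0,0,255],[-0.3,-0.1,-0.8,0,0,0,255],[-0.8,-0.1,-1,0,0,0,255]]]'
python3 -m handwheel '[[[-0.5,-0.05,-0.44,0,0,0,255],[-1,-0.12,-0.44,0,0,0,255]]]'
python3 -m handwheel '[[[-0.5,-0.05,0,0,0,0,255],[-1,-0.12,0,0,0,0,255]]]'
python3 -m handwheel '[[[-0.5,-0.05,0,0,0,0,255],[-1,-0.12,0,0,0,0,255]]]'
python3 -m handwheel '[[[-0.4,-0.05,0,0,0,0,255],[-0.77,-0.11,0,0,0,0,255],[-0.77,-0.11,0,0,0,0,255],[-0.77,-0.11,0,0,0,0,255]]]') | tail -6
python3 - <<'E'
from h import *
go(.5632,-.0235,.0865,-1.507)
b=cams.grab_frame("side")
cv2.imwrite("pics/s9.png",cv2.resize(b[180:300,250:410],(800,600),interpolation=cv2.INTER_CUBIC))
E
```

```text
t: 31.4
eef_pos: [0.5617, -0.0232, 0.1918]
ee_rot: [3.141, -0.0, -1.505]
force: [-0.6, -0.6, 0.6]
width: 0.0321
gripper_force: 10.0
shift [ 0.005 -0.019  1.316] turn [ 0.002 -0.     0.003] pos [ 0.5617 -0.0232  0.1918] rot [ 3.141 -0.    -1.505] t 31.4
```

View pics/s9.png

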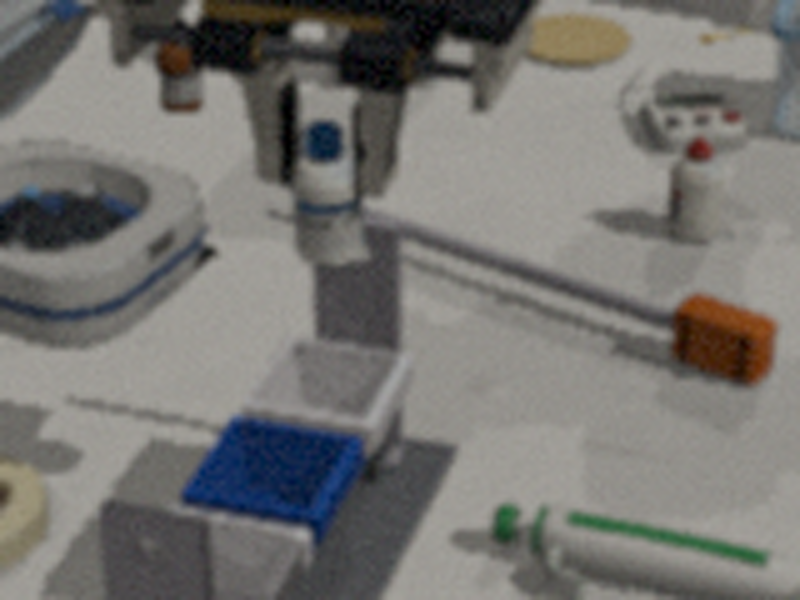

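The bottle hangs upright over the -y tray: cap at (323,140), stripe at 207 and bottom at 255, the same proportions as when it stood. I lower it.

```bash
python3 -m handwheel '[[[0,-0.02,0.4,0,0,0,255],[0,-0.02,0.8,0,0,0,255],[0,-0.02,1,0,0,0,255],[0,-0.02,1,0,0,0,255]]]' | sed -n 2,4p
python3 -m handwheel '[[[0,0,0.15,0,0,0,255],[0,0,0.25,0,0,0,255],[0,0,0.3,0,0,0,255],[0,0,0.33,0,0,0,255],[0,0,0.33,0,0,0,255]]]'| sed -n 2,4p
python3 - <<'E'
from h import *
go(.5632,-.0235,.0845,-1.507)
E
```

```text
eef_pos: [0.5631, -0.0236, 0.1113]
ee_rot: [3.139, -0.001, -1.507]
force: [-0.4, 0.1, 0.3]
eef_pos: [0.5637, -0.0228, 0.0858]
ee_rot: [-3.142, -0.0, -1.506]
force: [-0.4, 0.7, -1.2]
shift [0.008 0.007 0.016] turn [-0.    -0.     0.003] pos [ 0.5637 -0.0228  0.0858] rot [-3.142 -0.    -1.506] t 32.58
```

```bash
python3 -m handwheel '[[[0,0,0.015,0,0,0,255],[0,0,0.018,0,0,0,255],[0,0,0.018,0,0,0,95],[0,0,0.018,0,0,0,95],[0,0,0.018,0,0,0,95]]]' | sed -n 2,6p
(python3 -m handwheel '[[[0,0,-0.2,0,0,0,95],[0,0,-0.6,0,0,0,95],[0,0,-1,0,0,0,95]]]'
python3 -m handwheel '[[[0.5,0.2,-0.2,0,0,0,95],[1,0.4,-0.2,0,0,0,95]]]' 
python3 -m handwheel '[[[0.5,0.2,0,0,0,0,95],[1,0.4,0,0,0,0,95]]]'
python3 -m handwheel '[[[0.5,0.2,0,0,0,0,95],[1,0.4,0,0,0,0,95]]]'
python3 -m handwheel '[[[0.5,0.1,0,0,0,0,95],[1,0.25,0.2,0,0,0,95],[1,0.25,0.6,0,0,0,95],[1,0.25,0.6,0,0,0,95],[1,0.25,0.6,0,0,0,95]]]') | tail -6
python3 - <<'E'
from h import *
go(.466,-.3775,.037,-1.507)
b=cams.grab_frame("side");a=cams.grab_frame("top");cv2.imwrite("pics/a10.png",a);cv2.imwrite("pics/b10.png",b)
print(blobs(b,(0,60,60),(8,255,255),(380,190,400,220)))
r=lambda i:cv2.resize(i,(400,300),interpolation=cv2.INTER_CUBIC)
cv2.imwrite("pics/s10.png",np.hstack([r(b[215:320,250:390]),r(a[187:277,225:345])]))
E
```

```text
eef_pos: [0.5636, -0.0229, 0.0842]
ee_rot: [3.141, 0.0, -1.506]
force: [0.9, -0.9, 0.3]
width: 0.0532
gripper_force: 0.0
t: 34.95
eef_pos: [0.4694, -0.3499, 0.134]
ee_rot: [-3.14, -0.001, -1.505]
force: [0.3, -0.3, 0.2]
width: 0.0549
gripper_force: 0.0
shift [0.341 0.067 1.212] turn [-0.002 -0.002  0.004] pos [ 0.4694 -0.3499  0.134 ] rot [-3.140e+00 -1.000e-03 -1.505e+00] t 34.95
[([389.7, 209.5], [7, 17, 6, 5, 19])]
```

View pics/s10.png

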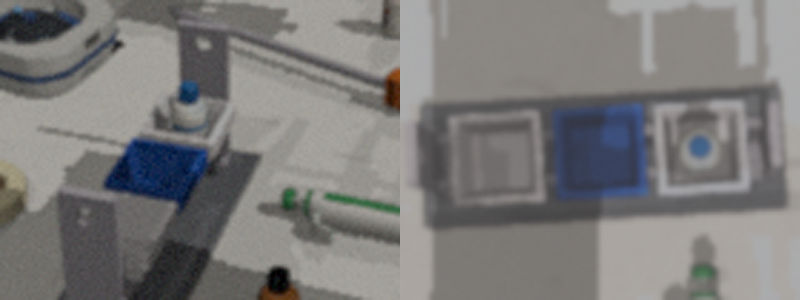

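The blue-capped bottle stands centred in the -y tray (cap at crop 700,147; tray rim 655–748 × 100–195). The red one is next.

```bash
(python3 -m handwheel '[[[0.34,0.07,0,0,0,0,95],[0.34,0.07,0.3,0,0,0,95],[0.34,0.07,0.5,0,0,0,95],[0.34,0.07,0.5,0,0,0,95]]]' 10
python3 -m handwheel '[[[0,0,0.3,0,0,0,95],[0,0,0.5,0,0,0,95],[0,0,0.68,0,0,0,95],[0,0,0.71,0,0,0,95],[0,0,0.71,0,0,0,95]]]' 10 )| grep -A2 eef
python3 -m handwheel '[[[0,0,0,0,0,0,255],[0,0,0,0,0,0,255],[0,0,0,0,0,0,255],[0,0,0,0,0,0,255]]]'
python3 -m handwheel '[[[0,0,-0.2,0,0,0,255],[0,0,-0.5,0,0,0,255],[0,0,-0.5,0,0,0,255]]]'
python3 - <<'E'
from h import *
go(.5590,.0531,.195,-1.507)
b=cams.grab_frame("side")
print(blobs(b,(0,60,60),(8,255,255),(370,180,410,220)),proj("side",[.466,-.3775,.06]),proj("side",[.466,-.3775,.10]))
E
```

```text
eef_pos: [0.4644, -0.3766, 0.0917]
ee_rot: [3.14, 0.001, -1.505]
force: [1.1, -0.2, -0.2]
--
eef_pos: [0.4651, -0.3773, 0.0357]
ee_rot: [3.142, -0.0, -1.506]
force: [-0.0, -0.1, 0.1]
t: 36.67
eef_pos: [0.4651, -0.3773, 0.0359]
ee_rot: [-3.141, -0.0, -1.506]
force: [0.2, 0.3, 1.5]
width: 0.0317
gripper_force: 10.0
t: 37.05
eef_pos: [0.4664, -0.3779, 0.0784]
ee_rot: [-3.138, -0.002, -1.505]
force: [1.0, -0.2, -0.5]
width: 0.0317
gripper_force: 10.0
shift [-5.298 -1.513 -1.463] turn [-0.008 -0.004  0.003] pos [ 0.4664 -0.3779  0.0784] rot [-3.138e+00 -2.000e-03 -1.505e+00] t 37.05
[([389.9, 196.9], [18, 15, 5, 4, 14])] [388.98793016 208.19199724] [389.84556515 196.36901097]
```

```bash
(python3 -m handwheel '[[[0,0,-0.4,0,0,0,255],[-0.3,-0.1,-0.8,0,0,0,255],[-0.8,-0.2,-1,0,0,0,255]]]'
python3 -m handwheel '[[[-0.5,-0.15,-0.46,0,0,0,255],[-1,-0.3,-0.46,0,0,0,255]]]'
python3 -m handwheel '[[[-0.5,-0.15,0,0,0,0,255],[-1,-0.3,0,0,0,0,255]]]'
python3 -m handwheel '[[[-0.5,-0.15,0,0,0,0,255],[-1,-0.3,0,0,0,0,255]]]'
python3 -m handwheel '[[[-0.5,-0.15,0,0,0,0,255],[-1,-0.3,0,0,0,0,255]]]'
python3 -m handwheel '[[[-0.3,-0.05,0,0,0,0,255],[-0.5,-0.11,0,0,0,0,255],[-0.5,-0.11,0,0,0,0,255],[-0.5,-0.11,0.3,0,0,0,255],[-0.5,-0.11,0.3,0,0,0,255]]]') | tail -6
python3 - <<'E'
from h import *
go(.5592,.0534,.0835,-1.507)
E
```

```text
t: 39.1
eef_pos: [0.5565, 0.0525, 0.1668]
ee_rot: [3.138, -0.001, -1.507]
force: [-0.2, 0.2, -0.4]
width: 0.0314
gripper_force: 10.0
shift [-0.01  -0.039  1.041] turn [ 0.007 -0.002  0.   ] pos [0.5565 0.0525 0.1668] rot [ 3.138e+00 -1.000e-03 -1.507e+00] t 39.1
```

```bash
python3 -m handwheel '[[[-0.01,-0.02,0.3,0,0,0,255],[-0.01,-0.02,0.6,0,0,0,255],[-0.01,-0.02,0.85,0,0,0,255],[-0.01,-0.02,0.98,0,0,0,255],[-0.01,-0.02,0.98,0,0,0,255]]]' | sed -n 2,4p
python3 - <<'E'
from h import *
go(.5592,.0534,.0835,-1.507)
E
```

```text
eef_pos: [0.5594, 0.0542, 0.0899]
ee_rot: [3.141, -0.0, -1.506]
force: [0.5, 0.3, 0.1]
shift [0.01  0.003 0.08 ] turn [ 0.001 -0.001  0.002] pos [0.5594 0.0542 0.0899] rot [ 3.141 -0.    -1.506] t 39.73
```

```bash
python3 -m handwheel '[[[0.01,0,0.04,0,0,0,255],[0.01,0,0.075,0,0,0,255],[0.01,0,0.078,0,0,0,255],[0.01,0,0.078,0,0,0,95],[0.01,0,0.078,0,0,0,95]]]' | sed -n 2,6p
(python3 -m handwheel '[[[0,0,0,0,0,0,95],[0,0,-0.2,0,0,0,95],[0,0,-0.6,0,0,0,95],[0,0,-1,0,0,0,95]]]'
python3 -m handwheel '[[[0,0,-0.3,0,0,0,95],[0,0,-0.3,0,0,0,95]]]') | tail -6
python3 - <<'E'
from h import *
a=cv2.imread("pics/a10.png");b=cams.grab_frame("side")
g=cv2.cvtColor(a,cv2.COLOR_BGR2GRAY)[277:295,247:268];print(g)
print(blobs(a,(0,80,20),(25,255,160),(240,270,275,300)))
ca=blobs(b,(0,0,0),(180,255,45),(335,300,360,325));print(ca)
for uv in((257.8,285.3),): print(plane("top",*uv,.055),tri(uv,(347,312.7)),plane("side",347,312.7,.06))
go(.43,.13,.12,-1.507)
E
```

```text
eef_pos: [0.5596, 0.0539, 0.0839]
ee_rot: [-3.141, 0.0, -1.506]
force: [-0.3, 0.3, 0.9]
width: 0.0463
gripper_force: 0.0
t: 41.1
eef_pos: [0.5609, 0.0542, 0.1911]
ee_rot: [-3.136, 0.001, -1.505]
force: [-0.1, -0.1, -0.6]
width: 0.0551
gripper_force: 0.0
[[122 122 122 121 121 121 121 120 119 118 117 117 118 120 121 122 122 123
  121 121 121]
 [123 122 122 121 120 117 114 109 105 103  99  99 104 111 117 120 121 121
  121 121 121]
 [123 123 121 120 114 104  96  90  87  84  80  79  84  92 103 112 119 120
  120 121 121]
 [122 121 120 114 100  87  80  78  78  79  76  75  72  75  84  99 109 114
  115 117 119]
 [122 122 117 104  88  79  76  73  74  78  81  79  75  72  73  83  98 107
  110 111 114]
 [121 120 112  95  80  74  70  66  65  69  76  82  80  76  72  75  90 105
  108 109 110]
 [121 119 108  88  77  67  61  59  59  61  69  80  84  80  74  72  86 102
  108 108 109]
 [121 117 102  83  71  63  57  57  58  59  63  74  85  83  76  71  83 102
  109 110 110]
 [121 116 101  81  67  60  57  57  57  57  61  72  84  85  78  73  86 105
  115 118 117]
 [121 117 106  83  67  60  58  57  57  59  64
[... 416 characters left out ...]
3 131 126 117 112 110 111 114 120 123 124 126 125 125 123
  123 122 122]
 [136 136 136 136 135 134 131 127 128 128 128 132 134 133 133 132 130 128
  125 125 124]
 [136 136 136 136 136 136 135 135 134 134 135 136 136 136 136 134 134 133
  131 131 131]
 [136 136 136 135 136 136 135 135 136 136 136 136 137 136 136 137 136 136
  135 134 135]]
[([257.3, 284.9], [11, 10, 11, 11, 55])]
[([347.0, 312.8], [9, 9, 7, 9, 53])]
[0.42760954 0.12152443 0.055     ] (array([0.42801437, 0.12206556, 0.05152932]), np.float64(0.0011114978143053989)) [0.42538921 0.13168061 0.06      ]
shift [-1.052  1.563  0.866] turn [-0.006  0.002  0.003] pos [0.5601 0.0541 0.1896] rot [-3.139e+00  1.000e-03 -1.506e+00] t 41.15
```

Run:
```python
from h import *
print(tri((254.4,285.1),(347,312.7)),plane("top",254.4,285.1,.067))
print(plane("top",249.6,285,.04),plane("top",263.5,285,.04))
```

```text
(array([0.4271924 , 0.12953839, 0.05778813]), np.float64(0.002063513576797728)) [0.42849274 0.12883174 0.067     ]
[0.42774718 0.1442077  0.04      ] [0.42792353 0.10844227 0.04      ]
```

```bash
(python3 -m handwheel '[[[-0.25,0.5,0,0,0,0,95],[-0.52,0.8,0,0,0,0,95]]]' 10
python3 -m handwheel '[[[-0.25,0.4,0.3,0,0,0,95],[-0.52,0.8,0.6,0,0,0,95],[-0.52,0.8,0.9,0,0,0,95],[-0.52,0.8,0.9,0,0,0,95]]]') | tail -6
python3 - <<'E'
from h import *
go(.427,.1295,.037,-1.507)
b=cams.grab_frame("side");cv2.imwrite("pics/s11.png",cv2.resize(b[255:345,290:410],(800,600),interpolation=cv2.INTER_CUBIC))
E
```

```text
t: 41.9
eef_pos: [0.4249, 0.1279, 0.1144]
ee_rot: [3.138, -0.002, -1.505]
force: [-0.2, 0.2, 0.3]
width: 0.0553
gripper_force: 0.0
shift [-0.021 -0.03   0.968] turn [ 0.006 -0.004  0.004] pos [0.4249 0.1279 0.1144] rot [ 3.138e+00 -2.000e-03 -1.505e+00] t 41.9
```

View pics/s11.png

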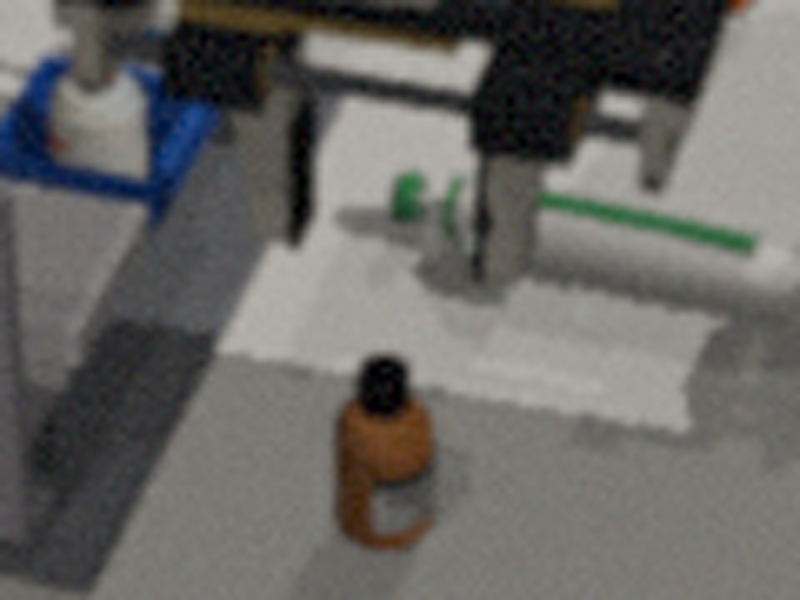

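The finger gap (crop x 300–480, centre 390) is over the amber bottle (385). The red bottle stands upright in the blue tray at (100,130). I go down and grip.

```bash
python3 -m handwheel '[[[-0.02,-0.02,0.3,0,0,0,95],[-0.02,-0.02,0.6,0,0,0,95],[-0.02,-0.02,0.85,0,0,0,95],[-0.02,-0.02,0.95,0,0,0,95],[-0.02,-0.02,0.95,0,0,0,95]]]' 10 | head -4
python3 -m handwheel '[[[0,0,0,0,0,0,255],[0,0,0,0,0,0,255],[0,0,0,0,0,0,255],[0,0,0,0,0,0,255]]]'
python3 -m handwheel '[[[0,0,-0.2,0,0,0,255],[0,0,-0.5,0,0,0,255],[0,0,-0.5,0,0,0,255]]]'
python3 - <<'E'
from h import *
go(.5543,.1305,.195,-1.507)
b=cams.grab_frame("side")
print(blobs(b,(3,120,30),(16,255,200),(320,270,375,340)),proj("side",[.427,.1295,.025]),proj("side",[.427,.1295,.065]))
E
```

```text
t: 42.58
eef_pos: [0.4282, 0.1302, 0.0399]
ee_rot: [3.141, -0.0, -1.506]
force: [-0.7, 0.3, 0.2]
t: 43.08
eef_pos: [0.4281, 0.1305, 0.0401]
ee_rot: [-3.141, 0.0, -1.506]
force: [-0.3, -1.1, 2.8]
width: 0.0313
gripper_force: 10.0
t: 43.45
eef_pos: [0.4287, 0.131, 0.0811]
ee_rot: [-3.139, 0.002, -1.505]
force: [0.4, -0.2, -1.4]
width: 0.031
gripper_force: 10.0
shift [ 0.106 -1.57  -1.42 ] turn [-0.005  0.004  0.003] pos [0.4287 0.131  0.0811] rot [-3.139e+00  2.000e-03 -1.505e+00] t 43.45
[([345.7, 309.1], [20, 30, 14, 23, 186])] [346.39685023 324.23912631] [346.65723289 310.09907963]
```

```bash
(python3 -m handwheel '[[[0,0,-0.5,0,0,0,255],[0,0,-1,0,0,0,255],[0,0,-1,0,0,0,255]]]'
python3 -m handwheel '[[[0,-0.2,-0.42,0,0,0,255],[0.05,-0.5,-0.42,0,0,0,255],[0.05,-0.8,-0.42,0,0,0,255]]]'
python3 -m handwheel '[[[0,-0.4,0,0,0,0,255],[0.05,-0.77,0,0,0,0,255],[0.05,-0.77,0,0,0,0,255],[0.05,-0.77,0.3,0,0,0,255],[0.05,-0.77,0.3,0,0,0,255]]]') | tail -6
python3 - <<'E'
from h import *
go(.5543,.1305,.0915,-1.507)
E
```

```text
t: 44.88
eef_pos: [0.5515, 0.1296, 0.1666]
ee_rot: [3.137, -0.002, -1.506]
force: [0.6, -0.1, 0.0]
width: 0.031
gripper_force: 10.0
shift [-0.011 -0.04   0.938] turn [ 0.01  -0.004  0.001] pos [0.5515 0.1296 0.1666] rot [ 3.137e+00 -2.000e-03 -1.506e+00] t 44.88
```

```bash
python3 -m handwheel '[[[0,-0.02,0.3,0,0,0,255],[0,-0.02,0.6,0,0,0,255],[0,-0.02,0.85,0,0,0,255],[0,-0.02,0.93,0,0,0,255],[0,-0.02,0.93,0,0,0,255]]]' | sed -n 2,4p
python3 - <<'E'
from h import *
go(.5543,.1305,.0876,-1.507)
E
```

```text
eef_pos: [0.5552, 0.1306, 0.0952]
ee_rot: [3.141, -0.0, -1.505]
force: [1.1, -0.4, -0.1]
shift [0.    0.011 0.095] turn [ 0.    -0.001  0.003] pos [0.5552 0.1306 0.0952] rot [ 3.141 -0.    -1.505] t 45.5
```

```bash
python3 -m handwheel '[[[0,0.01,0.05,0,0,0,255],[0,0.01,0.09,0,0,0,255],[0,0.01,0.092,0,0,0,255],[0,0.01,0.092,0,0,0,95],[0,0.01,0.092,0,0,0,95]]]' | sed -n 2,6p
(python3 -m handwheel '[[[0,0,0,0,0,0,95],[0,0,-0.2,0,0,0,95],[0,0,-0.6,0,0,0,95],[0,0,-1,0,0,0,95]]]'
python3 -m handwheel '[[[-0.5,0,-0.5,0,0,0,95],[-1,0,-0.6,0,0,0,95],[-1,0,-0.6,0,0,0,95]]]') | tail -6
python3 - <<'E'
from h import *
a=cams.grab_frame("top");b=cams.grab_frame("side");cv2.imwrite("pics/a12.png",a);cv2.imwrite("pics/b12.png",b)
def big(im,lo,hi,roi):
    x0,y0,x1,y1=roi;m=cv2.inRange(cv2.cvtColor(im,cv2.COLOR_BGR2HSV)[y0:y1,x0:x1],lo,hi)
    c=max(cv2.findContours(m,cv2.RETR_EXTERNAL,cv2.CHAIN_APPROX_NONE)[0],key=cv2.contourArea)+np.array([x0,y0]);return c
for n,im,roi in(("top",a,(370,260,430,320)),("side",b,(375,225,425,270))):
    c=big(im,(0,90,60),(20,255,255),roi);print(n,cv2.boundingRect(c),cv2.minAreaRect(c),cv2.contourArea(c),cv2.boxPoints(cv2.minAreaRect(c)).round(1).tolist())
# shaft in top: dark/bright profile rows
g=cv2.cvtColor(a,cv2.COLOR_BGR2GRAY)
for v in(185,200,215,230,245,260,275):
    cc=int(420-(v-178)*27/114.);print(v,cc-8,g[v,cc-8:cc+9])
# checks of load
print("blue/red caps top",blobs(a,(95,90,40),(125,255,255),(300,215,330,245)),blobs(a,(0,60,60),(8,255,255),(270,215,300,250)))
E
```

```text
eef_pos: [0.5545, 0.1305, 0.0876]
ee_rot: [-3.142, 0.0, -1.506]
force: [-0.4, 0.4, 0.3]
width: 0.0457
gripper_force: 0.0
t: 47.0
eef_pos: [0.5497, 0.2128, 0.2179]
ee_rot: [-3.139, 0.002, -1.503]
force: [-0.9, -0.4, 0.1]
width: 0.0551
gripper_force: 0.0
top (387, 282, 14, 21) ((393.4706726074219, 291.61767578125), (9.45888900756836, 19.887920379638672), 14.03624439239502) 164.0 [[386.5, 300.1000061035156], [391.29998779296875, 280.79998779296875], [400.5, 283.1000061035156], [395.6000061035156, 302.3999938964844]]
side (385, 239, 20, 18) ((394.10003662109375, 247.20001220703125), (20.55480194091797, 13.597793579101562), 18.434947967529297) 204.5 [[382.20001220703125, 250.39999389648438], [386.5, 237.5], [406.0, 244.0], [401.70001220703125, 256.8999938964844]]
185 410 [157 157 158 156 146 126 117 112 107 108 123 134 137 138 144 147 151]
200 406 [157 157 157 157 152 142 132 126 118 110 122 134 139 144 154 159 160]
215 403 [155 155 156 156 150 135 126 118 109 121 134 139 144 155 158 160 161]
230 399 [157 157 156 152 140 130 126 118 109 119 133 139 144 151 156 158 161]
245 396 [156 156 156 149 135 128 121 112 119 132 138 143 152 158 159 162 162]
260 392 [158 158 157 149 136 128 122 111 117 131 138 141 150 157 160 161 162]
275 389 [118 118 122 128 129 122 113 116 130 138 140 146 156 159 160 162 162]
blue/red caps top [([314.7, 230.5], [13, 13, 5, 6, 22])] [([283.4, 231.4], [11, 14, 6, 6, 25])]
```

Run:
```python
from h import *
a=cv2.imread("pics/a12.png");b=cv2.imread("pics/b12.png")
g=cv2.cvtColor(b,cv2.COLOR_BGR2GRAY)
for u in(345,355,365,375):
    v=int(222.4+(u-324)*.351);print(u,v-6,g[v-6:v+11,u])
h=cv2.cvtColor(b,cv2.COLOR_BGR2HSV)
print("side V"); 
for v in range(237,260): print(v," ".join(f"{x:3d}" if s>130 else " . " for x,s in zip(h[v,382:410,2],h[v,382:410,1])))
h=cv2.cvtColor(a,cv2.COLOR_BGR2HSV);print("top V")
for v in range(280,304): print(v," ".join(f"{x:3d}" if s>90 else " . " for x,s in zip(h[v,384:404,2],h[v,384:404,1])))
```

```text
345 223 [158 161 162 160 163 151 127 104  80  99 143 157 151 125 111 129 148]
355 227 [162 164 164 164 157 140 116  93  80 110 145 150 128 113 133 155 152]
365 230 [164 162 165 163 159 149 125  99  82 107 144 157 149 120 117 133 151]
375 234 [160 159 165 164 157 131 112  89  93 128 149 150 131 118 117 108 104]
side V
237  .   .   .   .   .   .   .   .   .   .   .   .   .   .   .   .   .   .   .   .   .   .   .   .   .   .   .   . 
238  .   .   .   .   .   .   .   .   .   .   .   .   .   .   .   .   .   .   .   .   .   .   .   .   .   .   .   . 
239  .   .   .   .   .   .   .  147  .   .   .   .   .   .   .   .   .   .   .   .   .   .   .   .   .   .   .   . 
240  .   .   .   .   .  140 147 144 144 145 145  .   .   .   .   .   .   .   .   .   .   .   .   .   .   .   .   . 
241  .   .   .   .  137 140 143 145 148 146 144 145 149 148  .   .   .   .   .   .   .   .   .   .   .   .   .   . 
242  .   .   .   .  116 124 134 139 142 143 144 150 148 150 148 147 149  .   .   .   .   .   .   .   .   .   .   . 
243  .   .   .   79  73  79 103 119 130 133 139 144 146 147 148 148 150 149 149 150  
[... 3207 characters left out ...]
6 154  .   .   .   .   .   . 
296  .   .   .   .  112 140 154 157 157 157 157 157 156 153  .   .   .   .   .   . 
297  .   .   .   .  119 145 155 156 157 157 157 157 155 152  .   .   .   .   .   . 
298  .   .   .  100 128 150 156 157 156 157 158 157 154  .   .   .   .   .   .   . 
299  .   .   .  112 137 152 156 157 157 157 158 156 151  .   .   .   .   .   .   . 
300  .   .   .   .  143 153 156 156 157 158 157 155 149  .   .   .   .   .   .   . 
301  .   .   .   .   .   .   .  155 156 155 156 155  .   .   .   .   .   .   .   . 
302  .   .   .   .   .   .   .   .   .   .  154  .   .   .   .   .   .   .   .   . 
303  .   .   .   .   .   .   .   .   .   .   .   .   .   .   .   .   .   .   .   .
```

Run:
```python
from h import *
P=np.array([plane("side",u,v,.018)[:2] for u,v in((345,230.6),(355,234.1),(365,237.7),(375,241.0))])
k=np.polyfit(P[:,0],P[:,1],1);print("side shaft",P.round(4).tolist(),"slope",k,"angle",np.arctan(k[0]))
t=plane("top",394.1,291.7,.036);print("top handle centre",t,"side line y there",np.polyval(k,t[0]))
e=[plane("top",u,v,.036)[:2] for u,v in((394.1-4.9*np.sin(.25)*2,291.7+9.5),(394.1+2*4.9*np.sin(.25),291.7-9.5))]
A=plane("top",387.6,298.7,.036);B=plane("top",391.7,283.,.036);print("edge dir angle",np.arctan2(B[1]-A[1],B[0]-A[0]))
# top shaft: min-dark col treat as right edge region
T=[plane("top",u,v,.018)[:2] for u,v in((416.5,185),(413.5,200),(410.3,215),(406.6,230),(402.5,245),(398.6,260))];T=np.array(T);print(np.polyfit(T[:,0],T[:,1],1),T.round(4).tolist())
# side: handle top face corners
for n,u,v in(("near-left",386.5,242.8),("front",398.5,246.8),("right",404.5,244.5),("backleft",389,239.3)): print(n,plane("side",u,v,.036))
```

```text
side shaft [[0.5705, -0.269], [0.5358, -0.2597], [0.5019, -0.25], [0.4694, -0.2423]] slope [-0.26666527 -0.11677078] angle -0.26060109226764305
top handle centre [ 0.41216108 -0.22921009  0.036     ] side line y there -0.2266798305444368
edge dir angle -0.25928203443858205
[-0.24457466 -0.12449198] [[0.6941, -0.2929], [0.6539, -0.2847], [0.6139, -0.276], [0.574, -0.2659], [0.5342, -0.2549], [0.4946, -0.2444]]
near-left [ 0.4292473 -0.2151669  0.036    ]
front [ 0.3930838  -0.20619328  0.036     ]
right [ 0.38045296 -0.22377476  0.036     ]
backleft [ 0.42754884 -0.23604957  0.036     ]
```

Run:
```python
from h import *
for p in((346.5,176.5),(396,185)): print("box foot",plane("side",*p,0))
for p in((505,187),(490,160),(555,165)): print("box top z.15",plane("top",*p,.15),"z0",plane("top",*p,0.))
for c in((.685,-.45,.18),(.685,-.37,.18)): print(proj("top",c))
go(.41,-.2265,.2,-3.40)
```

```text
box foot [ 0.71642871 -0.70171638  0.        ]
box foot [ 0.51605591 -0.68813479  0.        ]
box top z.15 [ 0.6682584  -0.47655172  0.15      ] z0 [ 0.69338732 -0.5361465   0.        ]
box top z.15 [ 0.7332831  -0.44145425  0.15      ] z0 [ 0.76674595 -0.49655073  0.        ]
box top z.15 [ 0.7223256  -0.59792717  0.15      ] z0 [ 0.75438407 -0.67307809  0.        ]
[498.60620827 177.69850544]
[464.42705298 177.45557138]
shift [5.337 2.095 0.201] turn [0.00e+00 1.00e-03 3.79e+00] pos [0.5491 0.2105 0.2163] rot [-3.141  0.    -1.505] t 47.1
```

```bash
(python3 -m handwheel '[[[0.5,0.2,0,0,0,0,0],[1,0.4,0,0,0,0,0]]]' 40
python3 -m handwheel '[[[0.5,0.2,0,0,0,0,0],[1,0.4,0,0,0,0,0]]]'
python3 -m handwheel '[[[0.5,0.2,0,0,0,0,0],[1,0.4,0,0,0,0,0]]]'
python3 -m handwheel '[[[0.5,0.2,0,0,0,0,0],[1,0.4,0,0,0,0,0]]]'
python3 -m handwheel '[[[0.5,0.2,0,0,0,0,0],[1,0.4,0,0,0,0,0]]]'
python3 -m handwheel '[[[0.2,0.05,0,0,0,0.3,0],[0.34,0.1,0,0,0,0.6,0],[0.34,0.1,0,0,0,0.94,0]]]'
python3 -m handwheel '[[[0,0,0,0,0,0.3,0],[0,0,0,0,0,0.6,0],[0,0,0,0,0,0.95,0]]]'
python3 -m handwheel '[[[0,0,0,0,0,0.3,0],[0,0,0,0,0,0.6,0],[0,0,0,0,0,0.95,0]]]'
python3 -m handwheel '[[[0,0,0,0,0,0.3,0],[0,0,0.4,0,0,0.6,0],[0,0,0.9,0,0,0.95,0],[0,0,0.9,0,0,0.95,0],[0,0,0.9,0,0,0.95,0]]]') | grep -E "^(t|eef|ee_)" | tail -6
python3 - <<'E'
from h import *
go(.41,-.2265,.004,-3.40)
b=cams.grab_frame("side");a=cams.grab_frame("top");cv2.imwrite("pics/a13.png",a);cv2.imwrite("pics/b13.png",b)
print("handle side",blobs(b,(0,130,40),(20,255,255),(375,225,425,270)))
print("caps",blobs(a,(95,90,40),(125,255,255),(300,215,330,245)),blobs(a,(0,60,60),(8,255,255),(270,215,300,250)))
g=cv2.cvtColor(a,cv2.COLOR_BGR2GRAY);print(g[226:244:2,245:264])
E
```

```text
t: 49.48
eef_pos: [0.4084, -0.2275, 0.2155]
ee_rot: [3.141, -0.001, -2.932]
t: 50.1
eef_pos: [0.4098, -0.2275, 0.1448]
ee_rot: [-3.141, 0.001, 2.886]
shift [0.002 0.014 1.76 ] turn [-0.001  0.002  0.006] pos [ 0.4098 -0.2275  0.1448] rot [-3.141e+00  1.000e-03  2.886e+00] t 50.1
handle side [([394.3, 247.2], [10, 14, 20, 17, 247])]
caps [([314.7, 230.5], [13, 13, 5, 6, 22])] [([283.3, 231.4], [11, 14, 6, 6, 29])]
[[ 89  88  88  89  87  87  87  88  89  88  89  92  93  92  91  92  94  95
   92]
 [ 94 101 109 108 102  95  92  92  90  89  92  96 104 109 111 113 112 109
  102]
 [ 82  92 104 100  87  73  64  64  63  65  69  74  76  80  89  99 107 110
  104]
 [ 80  85  88  80  67  57  53  51  51  52  55  64  73  73  70  71  84  96
   96]
 [ 79  83  85  74  64  55  51  50  51  49  52  58  70  76  74  69  70  82
   92]
 [ 79  82  85  79  71  62  55  52  51  52  56  66  76  78  75  68  66  78
   90]
 [ 79  83  90  90  83  77  75  72  72  72  75  79  79  74  68  64  73  87
   95]
 [ 82  83  92  99  99  91  84  81  79  79  77  75  73  71  75  83  94 100
   97]
 [ 93  93 100 107 106 103 100  99  96  90  88  89  89  94  96  98  99  99
   95]]
```

Amber stands centred in its tray (cap at 252.7,233, where it should be). The bar has not moved. I go down on the handle.

```bash
(python3 -m handwheel '[[[0,0.01,0.4,0,0,0,0],[0,0.01,0.8,0,0,0,0],[0,0.01,0.9,0,0,0,0]]]' 40
python3 -m handwheel '[[[0,0,0.3,0,0,0,0],[0,0,0.55,0,0,0,0],[0,0,0.75,0,0,0,0],[0,0,0.83,0,0,0,0],[0,0,0.83,0,0,0,0]]]') | grep -A2 eef
python3 -m handwheel '[[[0,0,0,0,0,0,255],[0,0,0,0,0,0,255],[0,0,0,0,0,0,255],[0,0,0,0,0,0,255],[0,0,0,0,0,0,255]]]'
python3 - <<'E'
from h import *
b=cams.grab_frame("side")
print("handle side",blobs(b,(0,130,40),(20,255,255),(375,225,425,270)))
go(.41,-.2265,.004,-3.40)
E
```

```text
eef_pos: [0.4092, -0.2261, 0.0711]
ee_rot: [-3.141, -0.001, 2.884]
force: [0.0, 0.2, 0.0]
--
eef_pos: [0.4102, -0.2263, 0.0057]
ee_rot: [-3.142, 0.001, 2.883]
force: [-0.4, -0.1, -0.0]
t: 51.82
eef_pos: [0.4096, -0.2261, 0.0052]
ee_rot: [-3.142, 0.0, 2.882]
force: [-0.1, 0.3, 0.5]
width: 0.0432
gripper_force: 0.0
handle side [([398.9, 248.4], [19, 17, 11, 14, 120])]
shift [-0.006 -0.003  0.014] turn [-0.    -0.    -0.001] pos [ 0.4096 -0.2261  0.0051] rot [-3.142 -0.     2.882] t 51.88
```

```bash
python3 -m handwheel '[[[0,0,0,0,0,0,255],[0,0,0,0,0,0,255],[0,0,0,0,0,0,255],[0,0,0,0,0,0,255]]]' 45
python3 -m handwheel '[[[0,0,-0.3,0,0,0,255],[0,0,-0.7,0,0,0,255],[0,0,-1,0,0,0,255],[0,0,-1,0,0,0,255]]]'
python3 - <<'E'
from h import *
b=cams.grab_frame("side");cv2.imwrite("pics/b14.png",b)
print("handle side",blobs(b,(0,130,40),(20,255,255),(365,195,425,270)))
E
```

```text
t: 52.38
eef_pos: [0.4094, -0.2262, 0.0051]
ee_rot: [-3.141, -0.0, 2.882]
force: [-1.4, -2.2, 0.7]
width: 0.0256
gripper_force: 44.8
t: 52.88
eef_pos: [0.4106, -0.226, 0.0862]
ee_rot: [3.141, 0.003, 2.882]
force: [-0.6, 0.2, -4.3]
width: 0.0258
gripper_force: 44.8
handle side [([386.3, 197.1], [19, 1, 6, 4, 9]), ([404.8, 198.5], [39, 2, 3, 4, 6]), ([401.6, 201.1], [35, 5, 4, 3, 7]), ([401.3, 223.2], [33, 20, 8, 16, 105])]
```

```bash
(python3 -m handwheel '[[[0,0,-0.4,0,0,0,255],[0,0,-0.8,0,0,0,255],[0,0,-1,0,0,0,255]]]'
python3 -m handwheel '[[[0,0,-0.2,0,0,-0.2,255],[0,0,-0.45,0,0,-0.5,255],[0,0,-0.45,0,0,-0.75,255],[0,0,-0.45,0,0,-0.946,255]]]'
python3 -m handwheel '[[[0,0,0,0,0,-0.25,255],[0,0,0,0,0,-0.5,255],[0,0,0,0,0,-0.75,255],[0,0,0,0,0,-0.946,255]]]'
python3 -m handwheel '[[[0,0,0,0,0,-0.25,255],[0,0,0,0,0,-0.5,255],[0,0,0,0,0,-0.75,255],[0,0,0,0,0,-0.946,255]]]'
python3 -m handwheel '[[[0,0,0,0,0,-0.25,255],[0,0,0,0,0,-0.5,255],[0,0,0,0,0,-0.75,255],[0,0,0,0,0,-0.946,255],[0,0,0,0,0,-0.946,255]]]') | tail -6
python3 - <<'E'
from h import *
go(.588,-.404,.2,-1.508)
E
```

```text
t: 55.42
eef_pos: [0.4088, -0.2258, 0.1993]
ee_rot: [3.139, 0.001, -1.51]
force: [-0.0, 0.5, -4.2]
width: 0.0259
gripper_force: 44.8
shift [ 2.36  -2.1   -0.017] turn [ 0.006  0.002 -0.004] pos [ 0.4088 -0.2258  0.1993] rot [ 3.139e+00  1.000e-03 -1.510e+00] t 55.42
```

```bash
(python3 -m handwheel '[[[0.4,-0.35,0,0,0,0,255],[0.787,-0.7,0,0,0,0,255]]]'
python3 -m handwheel '[[[0.4,-0.35,0,0,0,0,255],[0.787,-0.7,0,0,0,0,255]]]'
python3 -m handwheel '[[[0.4,-0.35,0,0,0,0,255],[0.787,-0.7,0,0,0,0,255],[0.787,-0.7,0.4,0,0,0,255],[0.787,-0.7,0.5,0,0,0,255],[0.787,-0.7,0.5,0,0,0,255]]]') | tail -6
python3 - <<'E'
from h import *
a=cams.grab_frame("top");b=cams.grab_frame("side");cv2.imwrite("pics/a15.png",a);cv2.imwrite("pics/b15.png",b)
bt=blobs(a,(95,90,40),(125,255,255),(305,222,325,240));rt=blobs(a,(0,60,60),(8,255,255),(270,215,300,250))
bs=blobs(b,(95,120,40),(125,255,255),(300,225,330,260));rs=blobs(b,(0,60,60),(8,255,255),(280,230,320,275))
print(bt,rt,bs,rs)
B=bt[0][0];print("blue top",plane("top",*B,.114),"TCP .5636 -.0229")
R=rt[0][0];print("red top",plane("top",*R,.111),"TCP .5596 .0539")
for s in bs: print("blue side",plane("side",*s[0],.109),tri(B,s[0]))
for s in rs: print("red side",plane("side",*s[0],.107),tri(R,s[0]))
go(.588,-.404,.113,-1.508)
E
```

```text
t: 56.55
eef_pos: [0.5883, -0.4038, 0.1599]
ee_rot: [3.139, 0.001, -1.51]
force: [-0.2, -0.0, -3.4]
width: 0.0259
gripper_force: 44.8
[([314.5, 230.5], [8, 7, 4, 4, 16])] [([283.4, 231.4], [12, 15, 4, 4, 15])] [([315.6, 246.7], [13, 18, 6, 8, 38])] [([303.8, 264.7], [21, 32, 6, 6, 25])]
blue top [ 0.5638793  -0.02158809  0.114     ] TCP .5636 -.0229
red top [0.56143677 0.05454076 0.111     ] TCP .5596 .0539
blue side [ 0.55988812 -0.01913213  0.109     ] (array([ 0.56295266, -0.02221718,  0.10662986]), np.float64(0.0031757766977365135))
red side [0.55642145 0.06003529 0.107     ] (array([0.56069264, 0.05444942, 0.10252242]), np.float64(0.0029440190252180607))
shift [-0.005  0.017  0.616] turn [-0.002 -0.002 -0.002] pos [ 0.5893 -0.4043  0.1623] rot [-3.141e+00 -1.000e-03 -1.509e+00] t 56.65
```

```bash
python3 -m handwheel '[[[0,-0.012,0.3,0,0,0,255],[0,-0.012,0.5,0,0,0,255],[0,-0.012,0.59,0,0,0,255],[0,-0.012,0.59,0,0,0,255],[0,-0.012,0.59,0,0,0,255]]]'
python3 - <<'E'
from h import *
a=cams.grab_frame("top");b=cams.grab_frame("side");cv2.imwrite("pics/a16.png",a);cv2.imwrite("pics/b16.png",b)
go(.5902,-.404,.1141,-1.5083)
g=cv2.cvtColor(a,cv2.COLOR_BGR2GRAY);p=arm.get_state()["eef_pos"]
ax=lambda y,z=.127:[.5618-.0625*(y-.051),y,z]
for y in(-.1,-.12,-.15,-.2,-.25):
    u,v=proj("top",ax(y));u=int(round(u));print("top y",y,"col",u,"axis row",round(v,2),int(v)-7,g[int(v)-7:int(v)+9,u])
print("tip row scan",[round(x,1) for x in proj("top",ax(-.095))],g[int(proj("top",ax(-.095))[1]),338:360])
g=cv2.cvtColor(b,cv2.COLOR_BGR2GRAY)
for y in(-.12,-.16,-.2,-.25):
    u,v=proj("side",ax(y));v=int(round(v));print("side y",y,round(u,1),v,int(u)-12,g[v,int(u)-12:int(u)+13])
E
```

```text
t: 57.28
eef_pos: [0.5904, -0.4045, 0.1149]
ee_rot: [-3.141, -0.001, -1.509]
force: [0.4, 0.1, -3.3]
width: 0.0258
gripper_force: 44.8
shift [-0.005  0.002  0.009] turn [-0.002 -0.001 -0.001] pos [ 0.5904 -0.4044  0.1148] rot [-3.140e+00 -1.000e-03 -1.509e+00] t 57.38
top y -0.1 col 347 axis row 227.26 220 [174 174 171 153 138 143 148 155 162 162 163 162 162 163 164 163]
top y -0.12 col 355 axis row 226.79 219 [175 175 170 148 129 141 156 155 153 160 164 163 162 163 162 161]
top y -0.15 col 368 axis row 226.1 219 [176 172 156 133 131 145 152 155 165 174 175 175 175 175 175 174]
top y -0.2 col 388 axis row 224.94 217 [64 58 55 53 54 53 52 52 53 53 54 54 56 62 66 65]
top y -0.25 col 409 axis row 223.78 216 [54 55 55 55 56 56 56 55 55 56 57 56 56 56 57 57]
tip row scan [np.float64(344.9), np.float64(227.4)] [144 134 144 159 163 163 160 157 157 155 155 154 152 153 155 155 154 153
 157 163 164 165]
side y -0.12 325.8 221 313 [146 144 151 150 160 166 166 169 160 134 123 125 131 127 130 149 165 168
 170 168 167 166 169 166 166]
side y -0.16 330.4 214 318 [ 98 101  94 112 134 157 170 169 159 138 118 123 131 126 134 151 165 166
 167 165 165 168 168 168 168]
side y -0.2 334.8 208 322 [102 100  98  99 120 149 163 165 162 147 118 119 128 128 133 154 166 167
 168 167 163 157 156 155 153]
side y -0.25 339.9 200 327 [149 153 153 155 151 151 154 157 160 156 135 124 126 132 129 142 160 167
 165 155 154 155 157 157 153]
```

```bash
cat > shaft.py <<'E'
from h import *
def shaft(b,zc=.128):
    g=cv2.cvtColor(b,cv2.COLOR_BGR2GRAY).astype(float);ax=lambda y:[.5618-.0625*(y-.051)+.002,y,zc];out=[]
    for y in np.arange(-.10,-.36,-.02):
        u,v=proj("side",ax(y));v=int(round(v));U=np.arange(int(u)-7,int(u)+8);p=cv2.GaussianBlur(g,(1,3),0)[v,U]
        w=np.clip(152-p,0,None);w[np.abs(U-u)>5.5]=0
        if w.sum()>40: c=(w*U).sum()/w.sum();out.append((y,c,v,*plane("side",c,v,zc)[:2]))
    return np.array(out)
if __name__=="__main__":
    import sys
    o=shaft(cv2.imread(sys.argv[1]));print(o.round(4))
    k=np.polyfit(o[:,4],o[:,3],1);print("side-frame line x=",k," axis model at y=-.1,-.4 (biased side -.0035):",.5618+.0625*.151-.0035,.5618+.0625*.451-.0035,"bar",np.polyval(k,-.1),np.polyval(k,-.4))
E
python3 shaft.py pics/b16.png
```

```text
[[-1.000000e-01  3.222055e+02  2.240000e+02  5.744000e-01 -9.940000e-02]
 [-1.200000e-01  3.253012e+02  2.200000e+02  5.749000e-01 -1.223000e-01]
 [-1.400000e-01  3.272616e+02  2.170000e+02  5.761000e-01 -1.396000e-01]
 [-1.600000e-01  3.294387e+02  2.140000e+02  5.769000e-01 -1.575000e-01]
 [-1.800000e-01  3.320117e+02  2.100000e+02  5.787000e-01 -1.818000e-01]
 [-2.000000e-01  3.342345e+02  2.070000e+02  5.794000e-01 -2.009000e-01]
 [-2.200000e-01  3.364862e+02  2.040000e+02  5.800000e-01 -2.204000e-01]
 [-2.400000e-01  3.385900e+02  2.010000e+02  5.811000e-01 -2.403000e-01]
 [-2.600000e-01  3.402754e+02  1.980000e+02  5.832000e-01 -2.604000e-01]
 [-2.800000e-01  3.419257e+02  1.950000e+02  5.856000e-01 -2.809000e-01]
 [-3.000000e-01  3.445175e+02  1.920000e+02  5.854000e-01 -3.029000e-01]
 [-3.200000e-01  3.457953e+02  1.900000e+02  5.865000e-01 -3.175000e-01]
 [-3.400000e-01  3.507675e+02  1.870000e+02  5.795000e-01 -3.430000e-01]]
side-frame line x= [-0.04411655  0.57040453]  axis model at y=-.1,-.4 (biased side -.0035): 0.5677375 0.5864875 bar 0.5748161874116368 0.5880511531841136
```

Run:
```python
from h import *
a=cv2.imread("pics/a16.png");g=cv2.cvtColor(a,cv2.COLOR_BGR2GRAY)
for v in range(206,250): print(v,g[v,328:352])
for y in(-.0713,-.0793): print(proj("top",[.57,y,.145]))
```

```text
206 [155 153 151 145 134 131 136 154 170 174 175 174 174 175 175 174 175 174
 174 174 174 174 174 174]
207 [138 135 135 134 130 132 144 162 172 174 174 175 174 175 175 175 174 174
 174 174 174 174 174 174]
208 [130 130 129 130 129 133 149 167 174 174 174 174 174 175 174 175 174 174
 174 174 174 174 174 174]
209 [130 129 129 129 129 133 150 167 170 170 172 174 174 174 174 174 174 174
 174 173 174 174 174 175]
210 [129 129 128 129 129 133 147 159 155 155 162 171 174 174 174 174 174 174
 173 174 174 175 175 174]
211 [127 127 126 126 126 128 135 140 134 135 151 169 174 174 174 174 174 174
 174 173 174 175 175 175]
212 [117 117 116 114 113 114 116 117 114 119 140 165 173 174 174 174 174 174
 174 174 173 174 174 174]
213 [ 99  99  98  96  95  95  97 101 104 111 129 156 170 174 174 174 175 174
 174 174 174 174 174 174]
214 [ 87  88  91  90  89  87  88  97 104 109 121 145 166 173 175 175 175 174
 174 174 174 174 173 174]
215 [ 88  92  97  98  95  88  87  95 106 110 117 139 164 174 175 175 175 174
 174 174 174 174 174 174]
216 [ 99 101 106 105 100  89  88 100 112 115 120 138 163 174 175 175 1
[... 2787 characters left out ...]

 177 176 171 166 163 162]
244 [138 129 115 109 110 110 110 110 111 110 111 112 121 140 158 163 167 175
 178 178 175 170 167 166]
245 [116 113 110 110 110 109 109 110 110 111 111 112 119 138 157 162 168 175
 179 179 177 174 172 171]
246 [109 109 108 109 109 109 110 110 110 111 111 111 119 138 156 162 167 174
 178 178 177 175 174 174]
247 [108 108 107 108 109 110 110 110 110 110 109 110 118 139 157 162 165 170
 175 177 176 175 175 175]
248 [110 109 109 110 110 111 111 112 112 112 111 112 122 142 157 162 164 168
 173 175 175 174 174 174]
249 [118 119 120 122 124 125 125 127 129 129 127 129 140 154 162 164 165 168
 172 174 173 174 174 175]
[335.47959138 227.08000133]
[338.83371048 227.10046859]
```

```bash
python3 -m handwheel '[[[0,0.03,0.01,0,0,0,255],[0,0.06,0.01,0,0,0,255],[0,0.06,0.01,0,0,0,255],[0,0.06,0.01,0,0,0,255]]]' | sed -n 2,4p
python3 - <<'E'
from h import *
from shaft import shaft
a=cams.grab_frame("top");b=cams.grab_frame("side");cv2.imwrite("pics/a17.png",a);cv2.imwrite("pics/b17.png",b)
g0=cv2.cvtColor(cv2.imread("pics/side0.png"),cv2.COLOR_BGR2GRAY).astype(float)
def hole(u,v,r,t):
    w=np.clip(g0[v-r:v+r+1,u-r:u+r+1]-t,0,25);Y,X=np.mgrid[v-r:v+r+1,u-r:u+r+1];return np.array([(w*X).sum()/w.sum(),(w*Y).sum()/w.sum()])
P,Q=hole(281,290,5,88),hole(321,230,5,90);print("bores px",P,Q)
o=shaft(b);
for r in o: 
    ul=Q[0]+(r[2]-Q[1])*(Q[0]-P[0])/(Q[1]-P[1]);print("y",round(r[0],2),"shaft u",round(r[1],2),"bore line u",round(ul,2),"diff",round(r[1]-ul,2))
g=cv2.cvtColor(a,cv2.COLOR_BGR2GRAY).astype(float)
for u in(350,354,358,362,366,370):
    p=g[216:234,u-1:u+2].mean(1);print(u,p.round().astype(int),"axis row",round(226.75-(u-337)*.0232,2))
go(.5855,-.404,.1141,-1.5083)
E
```

```text
eef_pos: [0.5852, -0.4045, 0.1132]
ee_rot: [-3.141, -0.0, -1.509]
force: [0.5, 0.1, -4.2]
bores px [280.34325397 289.95436508] [320.91176471 229.91806723]
y -0.1 shaft u 322.48 bore line u 324.91 diff -2.43
y -0.12 shaft u 327.38 bore line u 327.61 diff -0.24
y -0.14 shaft u 329.68 bore line u 329.64 diff 0.04
y -0.16 shaft u 331.79 bore line u 331.67 diff 0.13
y -0.18 shaft u 332.88 bore line u 334.37 diff -1.49
y -0.2 shaft u 336.41 bore line u 336.4 diff 0.01
y -0.22 shaft u 338.61 bore line u 338.43 diff 0.19
y -0.24 shaft u 340.72 bore line u 340.45 diff 0.26
y -0.26 shaft u 342.53 bore line u 342.48 diff 0.05
y -0.28 shaft u 344.12 bore line u 344.51 diff -0.39
y -0.3 shaft u 346.5 bore line u 346.53 diff -0.03
y -0.32 shaft u 348.02 bore line u 347.89 diff 0.13
y -0.34 shaft u 351.35 bore line u 349.91 diff 1.44
350 [174 174 174 174 174 175 174 171 156 134 131 144 150 150 157 162 163 162] axis row 226.45
354 [175 174 174 174 175 175 175 170 152 131 136 151 153 148 154 161 162 161] axis row 226.36
358 [175 175 175 175 175 175 174 169 147 128 140 154 154 151 156 161 163 162] axis row 226.26
362 [175 175 175 176 177 177 176 170 146 128 141 156 158 164 167 165 163 163] axis row 226.17
366 [175 175 175 177 178 178 178 170 145 128 142 154 157 168 174 172 169 168] axis row 226.08
370 [175 175 175 175 175 175 172 158 134 128 142 151 153 164 173 175 175 175] axis row 225.98
shift [-0.006 -0.004 -0.012] turn [-0.    -0.    -0.001] pos [ 0.5852 -0.4045  0.1131] rot [-3.142 -0.    -1.509] t 57.98
```

The bar now lies on the bore line in the side view (differences about 0.1 px) and on the plate's mid-line in the top view. I thread it in slowly.

```bash
for i in 1; do python3 -m handwheel '[[[-0.08,0,0,0,0,0,255],[-0.16,0,0,0,0,0,255],[-0.24,0,0,0,0,0,255],[-0.32,0,0,0,0,0,255],[-0.4,0,0,0,0,0,255]]]'; done
python3 -m handwheel '[[[-0.08,0,0,0,0,0,255],[-0.16,0,0,0,0,0,255],[-0.24,0,0,0,0,0,255],[-0.32,0,0,0,0,0,255],[-0.4,0,0,0,0,0,255]]]'
```

```text
t: 58.6
eef_pos: [0.5832, -0.372, 0.1132]
ee_rot: [-3.142, 0.0, -1.509]
force: [0.4, -0.4, -3.9]
width: 0.0255
gripper_force: 44.8
t: 59.22
eef_pos: [0.5811, -0.3402, 0.1131]
ee_rot: [3.142, -0.0, -1.509]
force: [0.2, 0.6, -4.3]
width: 0.0258
gripper_force: 44.8
```

```bash
(python3 -m handwheel '[[[-0.2,0,0,0,0,0,255],[-0.4,0,0,0,0,0,255],[-0.6,0,0,0,0,0,255],[-0.8,0,0,0,0,0,255],[-0.8,0,0,0,0,0,255]]]'
python3 -m handwheel '[[[-0.2,0,0,0,0,0,255],[-0.4,0,0,0,0,0,255],[-0.6,0,0,0,0,0,255],[-0.8,0,0,0,0,0,255],[-0.8,0,0,0,0,0,255]]]'
python3 -m handwheel '[[[-0.2,0,0,0,0,0,255],[-0.4,0,0,0,0,0,255],[-0.6,0,0,0,0,0,255],[-0.6,0,0,0,0,0,255]]]')|grep -A2 eef
python3 - <<'E'
from h import *
s=arm.get_state();p=s["eef_pos"];print("tip y",p[1]+.309,"line x expected",.5852-.0625*(p[1]+.4045),p)
E
```

```text
eef_pos: [0.5774, -0.2751, 0.1134]
ee_rot: [-3.141, 0.0, -1.507]
force: [0.9, -0.4, -3.5]
--
eef_pos: [0.5736, -0.2111, 0.1134]
ee_rot: [-3.141, 0.0, -1.507]
force: [1.8, 1.0, -2.5]
--
eef_pos: [0.571, -0.1628, 0.1134]
ee_rot: [-3.14, 0.001, -1.508]
force: [4.2, 3.5, -2.1]
tip y 0.14623562343118301 line x expected 0.5700915235355511 [ 0.57100043 -0.16276438  0.11343231]
```

```bash
python3 -m handwheel '[[[0,-0.01,0,0,0,0,255],[-0.1,-0.01,0,0,0,0,255],[-0.2,-0.01,0,0,0,0,255],[-0.3,-0.01,0,0,0,0,255],[-0.3,-0.01,0,0,0,0,255]]]'
python3 - <<'E'
from h import *
s=arm.get_state();p=s["eef_pos"];print("tip y",p[1]+.309,"line x expected",.5852-.0625*(p[1]+.4045),p,s["force"],s["moment"])
a=cams.grab_frame("top");g=cv2.cvtColor(a,cv2.COLOR_BGR2GRAY)
cv2.imwrite("pics/a18.png",a);cv2.imwrite("pics/b18.png",cams.grab_frame("side"))
# +y plate top rows, and shaft rows between trays
for u in(228,230,232,234,237,240,243,269,270,299,300,301,329,331): print(u,g[212:252,u])
E
```

```text
t: 61.6
eef_pos: [0.57, -0.1399, 0.1133]
ee_rot: [-3.14, 0.001, -1.508]
force: [3.8, 4.4, -2.3]
width: 0.0256
gripper_force: 44.9
tip y 0.169129098406886 line x expected 0.5686606813495697 [ 0.57001187 -0.1398709   0.11331506] [ 3.83020824  4.39954622 -2.26803431] [ 1.46842277 -1.43143281 -0.25772955]
228 [103 103 104 104 104 103 104 105 106 108 109 103  99  98  99  98  98  98
  98 100 101 101  99 100 101 101 103 103 104 102 102 113 122 124 125 125
 128 131 130 127]
230 [ 67  70  71  72  71  72  72  74  73  74  75  73  72  72  71  72  73  74
  74  77  78  80  80  80  79  79  80  80  81  83  81  90 104 111 113 113
 112 113 113 113]
232 [68 70 70 70 68 70 71 71 72 73 72 71 72 72 74 73 73 73 73 73 72 73 73 71
 70 67 65 65 64 63 62 65 73 80 83 84 85 86 85 88]
234 [71 73 73 74 74 76 77 78 79 79 78 79 79 80 79 81 81 81 81 80 80 79 76 75
 73 72 70 68 68 67 62 58 58 58 60 65 71 75 76 77]
237 [71 72 73 73 74 75 76 77 79 80 78 80 80 80 81 82 83 84 84 85 84 83 81 81
 78 78 77 75 71 64 56 54 53 53 53 53 51 52 58 69]
240 [70 72 72 74 74 76 76 78 78 78 79 80 79 80 81 81 82 83 82 81 82 81 81 79
 78
[... 444 characters left out ...]
 73 73 74 75 75 73 69 62 55 52 51 50 49 50 49 49 48 48 48 49
 48 49 48 48 47 47 47 47 48 47 46 46 47 45 45 46]
300 [70 71 72 72 73 73 75 74 76 76 74 70 63 57 52 51 49 50 49 49 49 50 48 47
 48 48 48 47 47 46 45 46 44 45 45 44 45 46 46 46]
301 [70 71 72 72 73 74 74 74 75 76 76 76 72 67 60 55 52 50 49 48 48 49 48 47
 46 46 48 46 46 45 46 46 45 44 46 44 46 43 45 46]
329 [ 72  74  74  74  75  75  77  78  80  80  82  82  82  82  80  79  78  76
  75  73  72  71  69  69  68  67  63  60  58  78 115 126 111  96  92  90
  92 102 128 150]
331 [ 75  73  75  75  75  75  77  78  80  81  81  82  82  81  80  79  78  76
  74  72  72  72  71  69  68  68  67  64  64  68  80  90  92  92  91  92
  92 104 132 153]
```

```bash
python3 -m handwheel '[[[0,-0.012,-0.006,0,0,0,255],[-0.05,-0.012,-0.006,0,0,0,255],[-0.1,-0.012,-0.006,0,0,0,255],[-0.15,-0.012,-0.006,0,0,0,255],[-0.2,-0.012,-0.006,0,0,0,255]]]'
```

```text
t: 62.32
eef_pos: [0.5694, -0.1247, 0.1136]
ee_rot: [3.141, -0.0, -1.509]
force: [2.4, -1.2, -3.2]
width: 0.0256
gripper_force: 44.9
```

```bash
python3 -m handwheel '[[[-0.04,0,0,0,0,0,255],[-0.08,0,0,0,0,0,255],[-0.1,0,0,0,0,0,255],[-0.1,0,0,0,0,0,255]]]' | sed -n 2,4p
python3 -m handwheel '[[[-0.03,0,0,0,0,0,255],[-0.06,0,0,0,0,0,255],[-0.06,0,0,0,0,0,255]]]' | sed -n 2,4p
```

```text
eef_pos: [0.569, -0.1166, 0.1136]
ee_rot: [-3.142, 0.0, -1.509]
force: [3.2, 0.1, -3.2]
eef_pos: [0.5688, -0.1119, 0.1136]
ee_rot: [-3.142, 0.0, -1.509]
force: [3.2, -0.6, -2.5]
```

```bash
python3 -m handwheel '[[[-0.02,0,0,0,0,0,255],[-0.04,0,0,0,0,0,255],[-0.04,0,0,0,0,0,255]]]' | sed -n 2,4p
python3 -m handwheel '[[[-0.02,0,0,0,0,0,255],[-0.03,0,0,0,0,0,255],[-0.03,0,0,0,0,0,255]]]' | sed -n 2,4p
python3 - <<'E'
from h import *
b=cams.grab_frame("side");cv2.imwrite("pics/b19.png",b);a=cams.grab_frame("top");cv2.imwrite("pics/a19.png",a)
g=cv2.cvtColor(b,cv2.COLOR_BGR2GRAY);g0=cv2.cvtColor(cv2.imread("pics/b17.png"),cv2.COLOR_BGR2GRAY)
print(g[278:304:2,266:296]);print(g0[278:304:2,266:296])
print("orange",blobs(b,(0,130,40),(20,255,255),(290,170,380,270)))
for y in(-.08,-.11,-.135,-.14): print(y,proj("side",[.57,y,.127]))
E
```

```text
eef_pos: [0.5686, -0.1088, 0.1136]
ee_rot: [-3.141, 0.0, -1.509]
force: [3.1, -1.2, -2.8]
eef_pos: [0.5686, -0.1079, 0.1137]
ee_rot: [3.142, -0.002, -1.509]
force: [6.0, -8.9, -4.6]
[[101 105 118 136 152 148 129 115 108 111 100 109 106 109 107 110 111 108
  101  87  70  69  70  66  63  47  23   7  23  10]
 [118 132 152 149 121  88  78  79  87  94 100  99 100 102 105 107 107  96
   84  73  72  70  65  56  49  24  12  19  10  16]
 [126 148 148 129  90  74  72  74  74  69  76  70  70  72  76  76  78  69
   72  65  64  68  57  46  25   6   4   1   9  16]
 [142 116 107 101  82  72  76  78  78  74  71  77  74  78  71  77  73  77
   80  70  69  73  73  70  65  52  29   2   3  11]
 [116 102 107 100  79  77  67  70  76  73  75  77  78  71  76  72  74  75
   77  75  75  67  72  75  63  51  14  21  28  31]
 [101 102 103 105  85  73  78  75  76  71  70  68  70  63  62  71  73  72
   78  72  78  69  67  74  67  60  55  67  66  68]
 [106 103 105 104  93  72  76  70  76  79  68  60  71  77  69  72  64  70
   71  75  81  75  74  77  69  59  66  62  63  65]
 [111 104 108 105  84  77  75  76  76  76  
[... 2006 characters left out ...]
3  80  88  82  84  84  86
   80  86  79  81  82  81  86 101  97  76  57  60]
 [115 117 118 116 113  94  80  82  84  77  82  85  84  79  80  77  81  85
   81  82  78  85  78  81  86  97 101  91  78  67]
 [115 118 119 119 113  96  82  82  83  79  82  80  84  85  82  84  82  82
   84  80  80  81  82  75  88 101 119 130 110 117]]
orange [([339.0, 175.5], [49, 3, 1, 6, 6]), ([341.9, 193.6], [49, 22, 7, 4, 16]), ([313.9, 197.8], [17, 26, 15, 4, 23]), ([332.8, 200.0], [41, 29, 5, 3, 10]), ([325.0, 218.9], [29, 45, 11, 8, 68]), ([304.1, 264.4], [12, 92, 5, 5, 16])]
-0.08 [320.98230462 228.10342443]
-0.11 [325.31955564 222.76484037]
-0.135 [328.79997613 218.4809017 ]
-0.14 [329.48203576 217.64137623]
```

The force stops the bar where home is expected (TCP y −0.108). I push once more to confirm the contact is firm, then release.

```bash
python3 -m handwheel '[[[-0.02,0,0,0,0,0,255],[-0.02,0,0,0,0,0,255]]]' | sed -n 2,4p
python3 -m handwheel '[[[0.02,0,0,0,0,0,255],[0.02,0,0,0,0,0,0],[0.02,0,0,0,0,0,0],[0.02,0,0,0,0,0,0],[0.02,0,0,0,0,0,0]]]' 
(python3 -m handwheel '[[[0,0,-0.3,0,0,0,0],[0,0,-0.7,0,0,0,0],[0,0,-1,0,0,0,0]]]'
python3 -m handwheel '[[[0.3,0,-0.3,0,0,0,0],[0.6,0,-0.7,0,0,0,0],[1,0,-0.7,0,0,0,0]]]'
python3 -m handwheel '[[[0.5,0.3,0,0,0,0,0],[1,0.6,0,0,0,0,0]]]'
python3 -m handwheel '[[[0.5,0.3,0,0,0,0,0],[1,0.6,0,0,0,0,0]]]'
python3 -m handwheel '[[[0.5,0.3,0,0,0,0,0],[1,0.6,0,0,0,0,0],[1,0.6,0,0,0,0,0],[1,0.6,0,0,0,0,0]]]') | tail -6
python3 - <<'E'
from h import *
a=cams.grab_frame("top");b=cams.grab_frame("side");cv2.imwrite("pics/a20.png",a);cv2.imwrite("pics/b20.png",b)
def con(im,lo,hi,roi):
    x0,y0,x1,y1=roi;m=cv2.inRange(cv2.cvtColor(im,cv2.COLOR_BGR2HSV)[y0:y1,x0:x1],lo,hi)
    c=max(cv2.findContours(m,cv2.RETR_EXTERNAL,cv2.CHAIN_APPROX_NONE)[0],key=cv2.contourArea)+np.array([x0,y0]);return cv2.minAreaRect(c),cv2.boundingRect(c)
r,bb=con(a,(0,90,60),(20,255,255),(330,200,380,250));print("handle top",r,bb,"->",plane("top",*r[0],.145),"expected",[.5618-.003+.0625*.161,.0512-.161])
print("handle side",con(b,(0,130,40),(20,255,255),(310,190,360,240)))
print("edges y", [plane("top",u,227,.145)[1] for u in (bb[0],bb[0]+bb[2])])
print("caps",blobs(a,(95,90,40),(125,255,255),(300,215,330,245),3),blobs(a,(0,60,60),(8,255,255),(270,215,300,250),3))
print("stack blue side",blobs(b,(105,120,50),(125,255,255),(210,330,340,460),15))
g=cv2.cvtColor(a,cv2.COLOR_BGR2GRAY)
for u in(224,227,229,243,270,301,330): print(u,g[222:244,u])
E
```

```text
eef_pos: [0.5686, -0.1079, 0.1138]
ee_rot: [3.141, -0.004, -1.509]
force: [6.5, -18.3, -7.6]
t: 64.92
eef_pos: [0.5683, -0.1063, 0.1137]
ee_rot: [3.141, 0.0, -1.508]
force: [0.6, -0.1, 0.1]
width: 0.0604
gripper_force: 0.0
t: 66.68
eef_pos: [0.4444, -0.4347, 0.2494]
ee_rot: [3.141, 0.0, -1.509]
force: [-0.3, 0.1, 0.4]
width: 0.0878
gripper_force: 0.0
handle top ((350.0, 227.0), (12.0, 20.0), 90.0) (340, 221, 21, 13) -> [ 0.57040328 -0.10594014  0.145     ] expected [0.5688624999999999, -0.10980000000000001]
handle side (((327.1999816894531, 219.6000213623047), (13.416406631469727, 9.838699340820312), 26.56505012512207), (319, 215, 14, 13))
edges y [np.float64(-0.08208134840059443), np.float64(-0.1321961618271999)]
caps [([314.7, 232.3], [14, 17, 2, 2, 3])] []
stack blue side [([271.5, 403.4], [37, 52, 49, 43, 1386])]
224 [169 167 164 163 163 164 163 163 164 159 142 133 138 146 157 164 165 166
 165 165 165 166]
227 [166 160 155 153 153 152 153 153 154 153 151 150 150 151 153 155 156 158
 157 156 155 160]
229 [158 145 135 134 134 134 133 134 136 138 140 141 141 141 140 140 140 141
 144 143 140 146]
243 [124 119 106 103 105 103 101  95  92  99 106 104  98  88  86  88  92  95
 101 106 109 109]
270 [ 77  75  76  77  82  84  83  90  99 104 100  87  75  71  71  70  72  82
  88  84  78  74]
301 [133 130 133 136 136 123 121 140 154 148 129 115 110 107 107 119 128 127
 115 104 102 102]
330 [118 128 126 112 109 125 143 142 131 126 128 130 128 127 129 133 135 138
 137 127 117 112]
```

Run:
```python
from h import *
b=cv2.imread("pics/b20.png")
print(blobs(b,(95,120,40),(125,255,255),(300,225,330,262)),blobs(b,(0,60,60),(8,255,255),(290,245,320,275)),"amber",blobs(b,(3,120,30),(16,255,200),(270,262,315,315)),"tray3",blobs(b,(105,120,50),(125,255,255),(265,255,330,300),20))
print("expect amber body",proj("side",[.5543,.1305,.085]),proj("side",[.5543,.1305,.112]))
print(arm.job_done())
```

```text
[([315.9, 247.2], [13, 19, 6, 7, 32])] [([303.8, 264.7], [11, 17, 6, 6, 23])] amber [([303.8, 264.5], [32, 1, 4, 4, 6]), ([296.1, 290.5], [23, 23, 8, 12, 72])] tray3 [([313.0, 275.7], [32, 11, 26, 22, 170])]
expect amber body [292.08749851 289.96775341] [291.45299771 280.07266107]
the job is handed in; nothing more can be done
None
```

The job is handed in (no verdict came back): all three bottles stand upright in their own trays, level and centred on the rails, the locking bar is through both bores with its handle home against the end plate, and the surplus bottom tray is still in place.

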